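# Fit the field stop and steer the lamp spot onto the target

## Task

Set up the microscope lamp on its alignment base: of the three stop blocks in the wooden rack, fit the one that fills the cradle in front of the lamp snugly, standing fully down between the cheeks and not sticking out of either end, lowered in and not dropped. Turn the two mirror screws so that the bright spot on the flat screen lies wholly inside the dark target ring. Leave the other blocks, the dish, the bottle and the jar where they are.

Things in the scene. Friction and masses are not known exactly. Their poses are not given: they have to be found in the camera images.
- stop_mid_center (a point): The block to fit: the middle-sized of three upright steel-grey metal blocks in the wooden rack (in any of its bays), 24 mm thick (local x), 52 mm wide (local y), 50 mm high, about 0.16 kg, with a small dark hole in both broad faces. The point is its centre, 25 mm above its underside. z is up. A half turn about z makes no difference.
- stop_small_center (a point): Centre of the look-alike block that is 44 mm wide (local y), otherwise the same (24 mm thick, 50 mm high); too loose for the cradle. Leave it in the rack.
- stop_large_center (a point): Centre of the look-alike block that is 60 mm wide (local y), otherwise the same; too wide for the cradle. Leave it in the rack.
- rack: Fixed wooden rack, 190 mm long (x), 40 mm deep (y), origin under its centre. Three bays at x = -60, 0 and 60 mm, floor 6 mm up, a block in each. Two dividers per bay, 32 mm deep and 56 mm high (level with the block tops), stand 3 mm off the block's broad faces: in the rack a block can be taken only by its narrow ends (across y), which stick out past the dividers.
- tile_top (a point): Centre of the top of a plain white tile, 100 x 100 mm, 6 mm thick, fixed on the bench, kept clear: a free place to put the block down and take it another way.
- cradle: Dark cradle in front of the lamp. Origin under its centre, on the base plate, 10 mm above the bench; x along the lamp's beam, y across it, z up. Floor 6 mm above the origin. Two cheeks, 34 mm long in x, stand 56 mm apart in y, up to 68 mm above the origin, the topmost 12 mm flared outward as a lead-in; the ends in x are open. The lamp's snout (62 mm above the bench) begins 80 mm off along x.
- cradle_seat (a point): Where the block's centre is when it stands in the cradle: 31 mm above the cradle's origin, same axes. The block's thickness lies along x, its width along y. Its top is then 12 mm below the cheek tops, so fingers have no room at its narrow ends: hold it by its broad faces (across x).
- side_screw_grip (a point): Centre of the grip bar of the side screw of the mirror mount, out on its arm (the screw nearer to the robot). The screw is upright, its axis runs through this point; on a round disc 36 mm across stands a bar 36 mm long (local x), 10 mm thick (local y) and 24 mm high (12 mm above and below this point). Orientation turns with the screw.
- lift_screw_grip (a point): The same for the lift screw, right above the mirror, 110 mm from the other. The mirror, this screw and the reflected beam swing together about this screw's axis when the side screw is turned, so the screw stays in place but its bar turns along by up to 0.3 rad.
- side_screw (a joint): Angle of the side screw, rad, positive counter-clockwise seen from above, stops at -2.2 and 2.2. Each positive rad swings the spot by 0.12 rad clockwise about the lift screw's axis, which is about 17 mm sideways on the screen along the screen's +y. Light friction (about 0.04 N m); it stays where it is left.
- lift_screw (a joint): Angle of the lift screw against the mirror's yoke, rad, positive counter-clockwise seen from above, stops at -2.2 and 2.2. Each positive rad moves the spot 18 mm straight away from the lift screw's axis (about along the screen's -x). Light friction, stays where it is left.
- screen: Fixed flat grey screen, 100 x 100 mm, lying on the alignment base on the robot's side of the mirror, face up, 24 mm above the bench. Origin at the centre of its face, 140 mm from the lift screw's axis; +x points to that axis, +y to the lamp's side, z up.
- mark_center (a point): Centre of the target mark on the screen: a thin dark ring, 19 mm inside diameter, with four short lines outside it. Lies on the face of the screen, within 6 mm of its centre along y.
- spot_center (a point): Centre of the bright round light spot on the screen, 10 mm in diameter.
- dish: Round glass dish, 84 mm in diameter, 16 mm high, origin under its centre. Leave alone.
- bottle: Amber bottle, 48 mm in diameter, 85 mm high, origin under its centre. Leave alone.
- jar: Small glass jar, 52 mm in diameter, 60 mm high, origin under its centre. Leave alone.
Mind the look-alikes: they are no part of the job. Leave any purple or red look-alike of the part that bears stop_mid_center alone.

How it is judged:
By the outcome, as a careful person would: the job done as asked, in the order asked, and still so for the second after the job is handed in, with the robot touching nothing.
It also fails if it takes over 72 s, if anything falls off the work surface, if the arm or the gripper's body presses on something with over 40 N, if the wrist force passes 120 N, or if a joint passes its speed limit or range.

## Robot

A 6-joint arm with a two-finger parallel gripper is mounted at the origin on the work surface. World frame = base frame: x ahead of the robot, y to its left, z up, the work surface at z = 0. Lengths are in m, angles in rad, forces in N, time in s.
With the tool pointing down it reaches from about 0.375 to 0.975 m from the base axis. Payload 3.8 kg.
Tool frame: the origin (TCP) lies at the very end of the fingers, on their centre line; the grasp point (between the pads) lies 19 mm behind it; z points along the fingers, y is the direction in which the jaws open and shut (so a half turn about z gives the same grasp; the last joint's range is limited). The gripper opens to 85 mm and grips with 20 to 120 N. Pads are 22 mm wide; open, the fingers measure 114 mm over their backs; the gripper's body (76 mm by 85 mm) begins 54 mm behind the grasp point. The pads swing forward as they close: fully open they stand 13 mm farther back than shut.
Start: joints at [-1.361, 0.264, 1.604, -0, 1.274, -0.037], TCP at [0.165, -0.655, 0.231] pointing down, gripper open.
Joint ranges: [-2.63, 2.63], [-0.94, 2.18], [0.31, 2.57], [-1.31, 4.45], [0, 2.66], [-2.55, 2.55]. Speed limits (rad/s): [2.57, 2.57, 3.14, 3.14, 3.14, 3.14].

## Interface

Orientations are given as a rotation vector (axis times angle).
In Python, from workcell import bot, read_camera, finish_job gives the robot as it stands. The module is installed in compiled form; this text tells all that it offers.
- The arm moves only by the tool servo_tool, never from a script. Its argument "targets" is text: rows parted by semicolons, each of 7 numbers parted by spaces: the turn, a rotation vector about the tool's x, y, z in rad, then the shift along the tool's x, y, z in mm, then the finger opening in mm, from 0 to 85.4. In form: wx wy wz x y z gripper; .... A call has 1 to 8 rows; each row shifts and turns the pose as measured when the row begins, along the tool's axes as they then stand; what a row does not reach is not made up. A row lasts 1/12 s, in which the tool goes at most 41.7 mm and 7.16 degrees, less where a joint would pass 70% of its speed; a pose out of reach is approached as far as the arm can. A call is refused whole if a number of a shift passes 41.7 or a number of a turn 0.125, either way. A call with a gripper value outside its range is refused whole. The fingers move at their own pace and stop on an object; "newtons" is the grip in N (left out, the last holds). Time passes only in rows, so rows that do not move let the fingers close. It gives the time, the measured TCP pose, the force and the opening at its end, in the units of the state.
- bot.read_state(): the state, without advancing time (a new reading comes with each control period).
- read_camera(name): name is "scene" or "top" or "wrist"; returns a dict with "image" (480x640x3 uint8, red, green, blue), "mtx" (3x3 intrinsics, pixels), "k1" (the pictures are not rectified: a ray, as slopes to the right and down, at radius r is drawn at 1 + k1 r^2 times it, then the intrinsics apply), "eye" and "orientation" of the camera in the world; the wrist camera has in their place "T_tool_cam" (4x4, takes a point from camera to tool coordinates, whose origin is the TCP and whose axes are the flange's). Camera axes: x right, y up, looking along -z (the intrinsics and any distortion apply to the point x, -y, -z); pixel columns grow to the right and rows downward; lengths in m; the calibration is good to about 2 mm. A picture is of the moment at which its call begins: read the wrist's pose just before it. There is no depth.
- finish_job(): hands the job in, once; it reports no verdict.
The state is a dict: "time": time; "q": joint angles; "joint_vel": joint speeds; "joint_torque": joint torques, N m; "tool_pos": TCP position; "tcp_rot": TCP orientation; "wrist_force": force on the tool from outside, world axes, zero at the start; "torque": the same for the moment, N m; "width": opening from 0.0 (shut) to 1.0 (fully open).
Only numpy, scipy, OpenCV 4.12 (cv2) and the standard library are available. Lean on these libraries where they do the work, as an engineer would, in place of code of your own. Each camera call takes 0.05 s, during which the arm holds its last target.

## Working session

There is one attempt and no reset: what is moved stays moved. The work goes in short steps, Python scripts to look and compute and a tool call to move; the robot and the scene stay as the last step left them, time stands still between calls to the robot, and variables do not carry over. Pictures are saved under pics/ and viewed, and the job is handed in when it is done.

Besides the shell and the picture viewer there is one more tool, called after "Request:" as name(argument=value, ...), one argument or row to a line, values as JSON. servo_tool: Moves the arm, as the interface text tells. Its arguments: {"type":"object","properties":{"targets":{"type":"string"},"newtons":{"type":"number"}},"required":["targets"]}

```bash
ls; mkdir -p pics; python3 - <<'E'
from workcell import bot, read_camera
import cv2
print(bot.read_state())
for n in ("scene","top","wrist"):
    d=read_camera(n); cv2.imwrite(f"pics/{n}0.png",d["image"][:,:,::-1])
    print(n,{k:v for k,v in d.items() if k!="image"})
E
```

```text
pics
{'time': 0.0, 'q': array([-1.36092212e+00,  2.64759495e-01,  1.60539748e+00, -1.89889316e-05,
        1.27370589e+00, -3.69223940e-02]), 'joint_vel': array([-0.00043746, -0.00027142,  0.00098162,  0.00091135, -0.00145349,
        0.0011386 ]), 'joint_torque': array([-6.95689450e-04, -5.15114701e+01, -3.67313683e+01, -9.58295391e-05,
        1.30790519e-02, -1.25012960e-05]), 'tool_pos': array([ 0.16472376, -0.6538236 ,  0.22994509]), 'tcp_rot': array([-3.11546018e+00, -3.86414592e-01,  3.36155376e-04]), 'wrist_force': array([ 0.02386393,  0.34356934, -0.3813429 ]), 'torque': array([-0.00531613, -0.00387687,  0.00701423]), 'width': 0.9962404807696928}
scene {'mtx': array([[452.32749863,   0.        , 317.70253521],
       [  0.        , 452.32749863, 243.07194704],
       [  0.        ,   0.        ,   1.        ]]), 'k1': -0.10713841680850983, 'eye': array([ 0.918209  , -0.50280844,  0.66276729]), 'orientation': array([0.82520652, 0.22723467, 0.55101959])}
top {'mtx': array([[603.5316617 ,   0.        , 325.3106893 ],
       [  0.        , 603.5316617 , 238.40164016],
       [  0.        ,   0.        ,   1.        ]]), 'k1': -0.017473146899841994, 'eye': array([0.35362619, 0.04990266, 1.33417404]), 'orientation': array([ 0.12651729, -0.15933909, -1.56976738])}
wrist {'mtx': array([[410.2722628 ,   0.        , 318.1051356 ],
       [  0.        , 410.2722628 , 233.42742321],
       [  0.        ,   0.        ,   1.        ]]), 'k1': 0.004711905622905015, 'T_tool_cam': array([[ 6.11894724e-04,  9.62160934e-01,  2.72481125e-01,
         6.87433125e-02],
       [ 9.99999599e-01, -7.67076429e-04,  4.62991682e-04,
         4.12064922e-04],
       [ 6.54486357e-04,  2.72480732e-01, -9.62161017e-01,
        -1.42754226e-01],
       [ 0.00000000e+00,  0.00000000e+00,  0.00000000e+00,
         1.00000000e+00]])}
```

View pics/scene0.png

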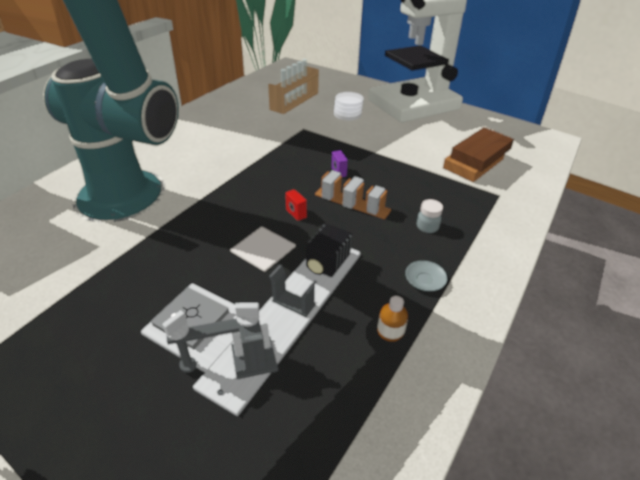

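View pics/top0.png

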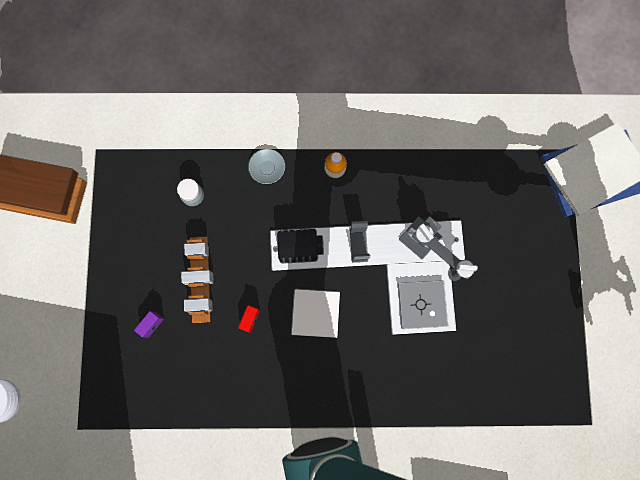

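View pics/wrist0.png

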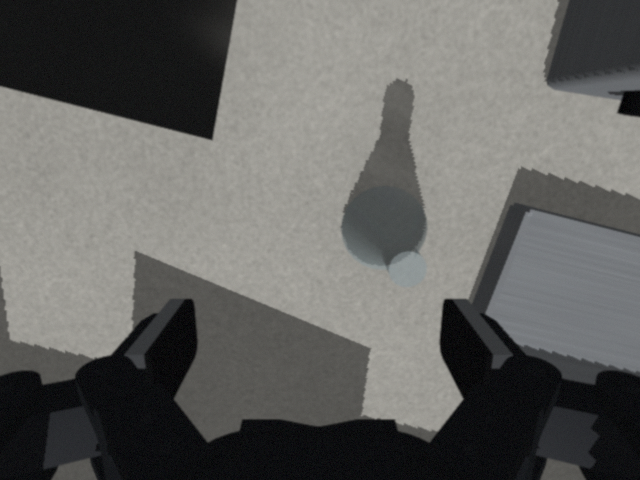

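The top view shows three grey blocks in the rack at about (196,250), (196,278) and (197,305), with the small purple and red look-alikes off the rack. The tile is at (316,313), the cradle at (359,241), the screws at (427,230) and (463,268), and the spot at (432,313) lies beside the ring at (420,305). Next I'll enlarge these.

```bash
cat > h.py <<'E'
import numpy as np, cv2
from workcell import bot, read_camera
from scipy.spatial.transform import Rotation as R
def cam(n):
    s=bot.read_state(); d=read_camera(n)
    if n=="wrist":
        T=np.eye(4);T[:3,:3]=R.from_rotvec(s["tcp_rot"]).as_matrix();T[:3,3]=s["tool_pos"]
        T=T@d["T_tool_cam"]
        d["Rw"]=T[:3,:3];d["eye"]=T[:3,3]
    else: d["Rw"]=R.from_rotvec(d["orientation"]).as_matrix()
    d["im"]=d["image"][:,:,::-1].copy()
    return d
def ray(d,uv):
    p=cv2.undistortPoints(np.array(uv,float).reshape(-1,1,2),d["mtx"],np.array([d["k1"],0,0,0,0])).reshape(-1,2)
    v=np.c_[p[:,0],-p[:,1],-np.ones(len(p))]@d["Rw"].T
    return v/np.linalg.norm(v,axis=1)[:,None]
def plane(d,uv,z):
    v=ray(d,uv); return d["eye"]+v*((z-d["eye"][2])/v[:,2])[:,None]
def proj(d,X):
    c=(np.atleast_2d(X)-d["eye"])@d["Rw"]
    x=c[:,0]/-c[:,2];y=-c[:,1]/-c[:,2];f=1+d["k1"]*(x*x+y*y)
    return np.c_[d["mtx"][0,0]*x*f+d["mtx"][0,2],d["mtx"][1,1]*y*f+d["mtx"][1,2]]
def tri(d1,u1,d2,u2):
    a,b=ray(d1,[u1])[0],ray(d2,[u2])[0]
    A=np.c_[a,-b];t=np.linalg.lstsq(A,d2["eye"]-d1["eye"],rcond=None)[0]
    p,q=d1["eye"]+a*t[0],d2["eye"]+b*t[1]
    return (p+q)/2,np.linalg.norm(p-q)
def crop(d,x0,y0,w,h,k,fn):
    cv2.imwrite(fn,cv2.resize(d["im"][y0:y0+h,x0:x0+w],None,fx=k,fy=k,interpolation=cv2.INTER_CUBIC))
def tool(d,X):  # world point -> tool coordinates mm
    s=bot.read_state();return ((np.atleast_2d(X)-s["tool_pos"])@R.from_rotvec(s["tcp_rot"]).as_matrix()*1000).round(1)
def st():
    s=bot.read_state();M=R.from_rotvec(s["tcp_rot"]).as_matrix()
    print("t",round(s["time"],2),"pos",s["tool_pos"].round(4),"x",M[:,0].round(3),"y",M[:,1].round(3),"z",M[:,2].round(3),"F",s["wrist_force"].round(1),"w",round(s["width"]*85.4,1),"q",s["q"].round(2))
E
python3 - <<'E'
from h import *
d=cam("top")
crop(d,260,190,220,160,3.6,"pics/t1.png")
crop(d,120,170,160,180,3.3,"pics/t2.png")
s=cam("scene");crop(s,130,220,240,200,3.3,"pics/s1.png")
for n,uv in dict(rack1=(196,250),rack2=(196,278),rack3=(197,305),tile=(316,313),cradle=(359,241),lift=(427,230),side=(463,268),ring=(420,305),spot=(432,313)).items(): print(n,plane(d,[uv],0.05).round(3))
st()
E
```

```text
rack1 [[0.565 0.3   0.05 ]]
rack2 [[0.505 0.298 0.05 ]]
rack3 [[0.447 0.294 0.05 ]]
tile [[0.429 0.043 0.05 ]]
cradle [[ 0.584 -0.051  0.05 ]]
lift [[ 0.608 -0.199  0.05 ]]
side [[ 0.524 -0.274  0.05 ]]
ring [[ 0.445 -0.178  0.05 ]]
spot [[ 0.428 -0.204  0.05 ]]
t 0.25 pos [ 0.1648 -0.6542  0.2306] x [0.97  0.244 0.   ] y [ 0.244 -0.97  -0.001] z [-0.     0.001 -1.   ] F [ 0.2 -0.1 -0.5] w 85.5 q [-1.36  0.26  1.6   0.    1.27 -0.04]
```

View pics/t1.png

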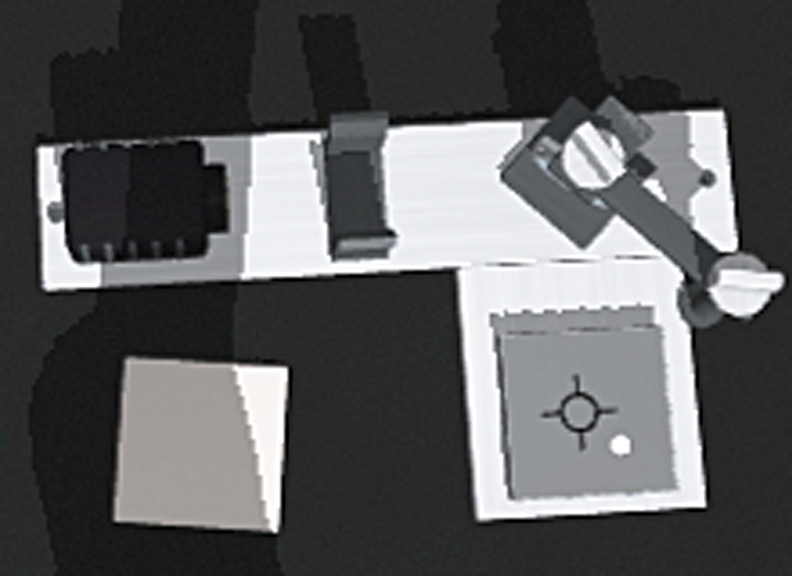

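View pics/t2.png

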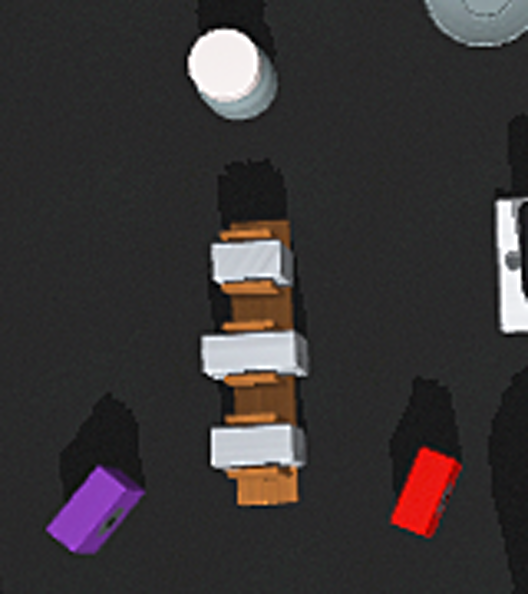

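View pics/s1.png

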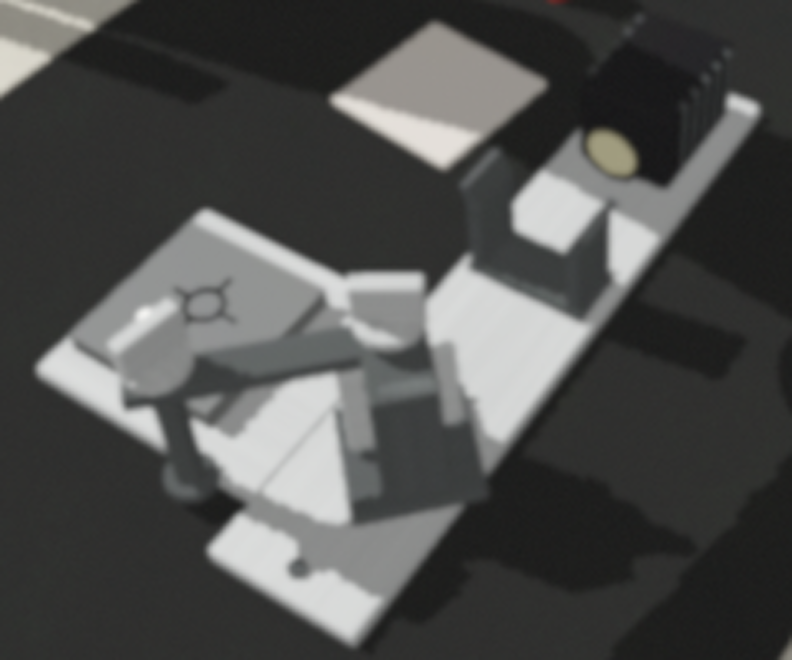

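Blocks by width in the crop: the top one (196,250) is narrowest, the middle one (196,278) widest, and the bottom one (197,305) in between. The bottom block looks like the mid block, and I'll confirm that from the wrist camera. I'll move over the alignment base and look on the way.

Request:
servo_tool(
  targets="0 0 0.12 22 -33 -8 85;0 0 0.12 22 -33 -8 85;0 0 0 22 -33 -8 85;0 0 0 22 -33 -8 85;0 0 0 22 -33 -8 85;0 0 0 22 -33 -8 85;0 0 0 22 -33 -8 85;0 0 0 22 -33 -8 85",
  newtons=40,
)

```text
time: 0.92
tool_pos: [0.3279, -0.3794, 0.2892]
tcp_rot: [-3.132, 0.029, 0.008]
wrist_force: [-0.0, -0.9, -1.0]
width: 0.998
```

Request:
servo_tool(
  targets="0 0 0 22 -33 -8 85;0 0 0 22 -33 -8 85;0 0 0 22 -33 -8 85;0 0 0 22 -33 -8 85;0 0 0 22 -33 -8 85;0 0 0 22 -33 -8 85;0 0 0 0 0 0 85;0 0 0 0 0 0 85",
)

```text
time: 1.58
tool_pos: [0.4694, -0.1697, 0.3434]
tcp_rot: [-3.133, 0.015, -0.006]
wrist_force: [-0.7, -1.4, -0.1]
width: 0.994
```

```bash
python3 - <<'E'
from h import *
st()
d=cam("wrist");cv2.imwrite("pics/w1.png",d["im"])
import pickle;pickle.dump(d,open("w1.pkl","wb"))
E
```

```text
t 1.58 pos [ 0.4694 -0.1697  0.3434] x [ 1.    -0.009  0.004] y [-0.009 -1.    -0.009] z [ 0.004  0.009 -1.   ] F [-0.7 -1.4 -0.1] w 84.9 q [-0.4  -0.12  1.81  0.01  1.45  1.18]
```

View pics/w1.png

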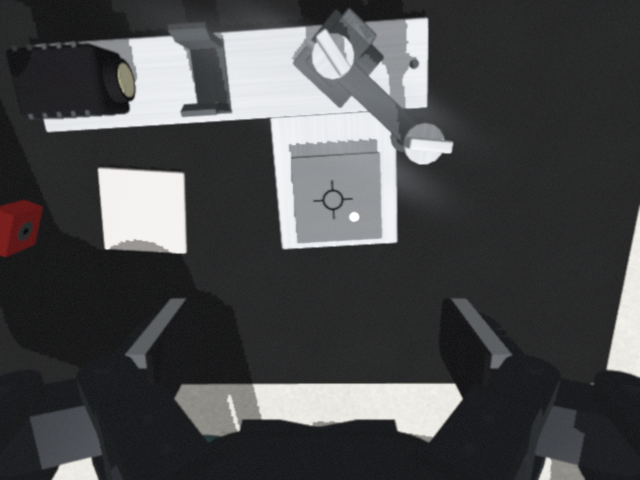

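Wrist view: ring at (333,200), spot at (354,216), tile at (142,210), cradle at (205,70), side-screw bar at (430,146), lift-screw bar at (333,52). Next I'll go over the rack.

Request:
servo_tool(
  targets="0 0 0 -4 -38 6 85;0 0 0 -4 -38 6 85;0 0 0 -4 -38 6 85;0 0 0 -4 -38 6 85;0 0 0 -4 -38 6 85;0 0 0 -4 -38 6 85;0 0 0 -4 -38 6 85;0 0 0 -4 -38 6 85",
)

```text
time: 2.3
tool_pos: [0.4417, 0.1273, 0.2933]
tcp_rot: [-3.139, 0.066, -0.009]
wrist_force: [0.7, 0.9, 0.0]
width: 0.992
```

Request:
servo_tool(
  targets="0 0 0 -4 -38 6 85;0 0 0 -4 -38 6 85;0 0 0 -4 -38 6 85;0 0 0 -4 -38 6 85;0 0 0 0 0 0 85;0 0 0 0 0 0 85",
)

```text
time: 2.8
tool_pos: [0.431, 0.2833, 0.2638]
tcp_rot: [3.14, -0.076, 0.003]
wrist_force: [-0.5, -0.9, 0.0]
width: 0.995
```

```bash
python3 - <<'E'
from h import *
st()
d=cam("wrist");cv2.imwrite("pics/w2.png",d["im"])
import pickle;pickle.dump(d,open("w2.pkl","wb"))
E
```

```text
t 2.8 pos [0.431  0.2833 0.2638] x [ 0.999 -0.049  0.002] y [-0.049 -0.999  0.001] z [ 0.002 -0.001 -1.   ] F [-0.5 -0.9  0. ] w 85.0 q [ 0.53 -0.06  1.9  -0.    1.3   2.15]
```

View pics/w2.png

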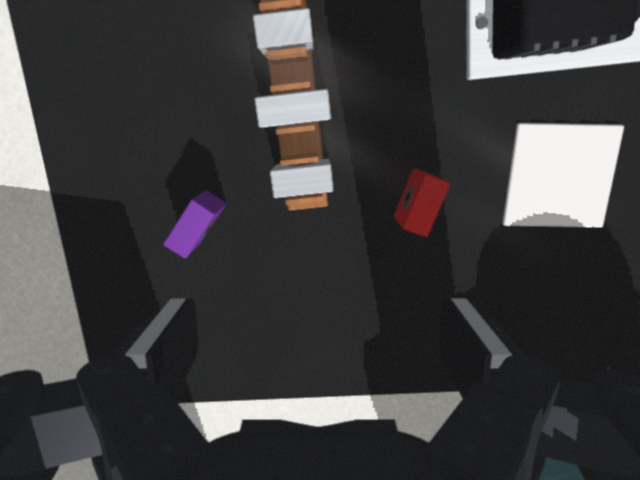

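```bash
python3 - <<'E'
from h import *
import pickle
d=pickle.load(open("w2.pkl","rb"))
crop(d,230,0,130,220,2.7,"pics/w2c.png")
t=cam("top")
for nm,dd,box in (("wrist",d,(240,340,0,205)),("top",t,(175,220,230,325))):
    im=dd["im"].astype(int);x0,x1,y0,y1=box
    m=((im.min(2)>95)&(im.max(2)-im.min(2)<35)).astype(np.uint8);mm=np.zeros_like(m);mm[y0:y1,x0:x1]=m[y0:y1,x0:x1]
    n,l,s,c=cv2.connectedComponentsWithStats(mm)
    for i in range(1,n):
        if s[i,4]<80: continue
        cn=max(cv2.findContours((l==i).astype(np.uint8),0,2)[0],key=cv2.contourArea)
        P=plane(dd,cn.reshape(-1,2).astype(float),0.056)
        r=cv2.minAreaRect((P[:,:2]*1000).astype(np.float32))
        print(nm,c[i].round(1),s[i],"rect mm",np.round(r[0],1),np.round(r[1],1),round(r[2],1))
E
```

```text
wrist [283.1  29.3] [ 253    8   60   47 2126] rect mm [565.1 303.6] [29.9 44.3] 3.7
wrist [292.8 108.1] [ 255   89   76   39 2328] rect mm [508.  299.9] [24.8 60.4] 3.7
wrist [301.5 180.3] [ 270  161   64   38 1799] rect mm [449.7 296.3] [27.4 52.4] 3.7
top [194.6 248.7] [184 243  24  13 237] rect mm [566.2 300.3] [49.9 26. ] 89.9
top [195.6 276.8] [181 270  32  15 353] rect mm [506.  296.2] [28.3 65.5] 2.1
```

View pics/w2c.png

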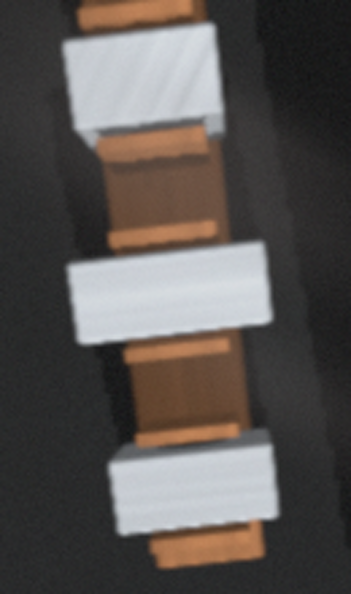

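Confirmed: measured top-face widths are 44.3 mm at (283,29), 60.4 mm at (293,108) and 52.4 mm at (301,180). The nearest block, at (301,180), is the mid block, grey and in the rack. Purple and red are not meant. Now I'll lower over it, aligned to the rack yaw of +3.7°.

Request:
servo_tool(
  targets="0 0 -0.056 9 -7 34 85;0 0 -0.056 8 -7 34 85;0 0 0 0 0 24 85;0 0 0 0 0 0 85;0 0 0 0 0 0 85",
)

```text
time: 3.32
tool_pos: [0.4557, 0.2879, 0.1744]
tcp_rot: [-3.139, -0.084, -0.017]
wrist_force: [0.6, 0.3, 0.5]
width: 0.991
```

```bash
python3 - <<'E'
from h import *
st()
d=cam("wrist");cv2.imwrite("pics/w3.png",d["im"])
import pickle;pickle.dump(d,open("w3.pkl","wb"))
E
```

```text
t 3.32 pos [0.4557 0.2879 0.1744] x [0.999 0.053 0.011] y [ 0.053 -0.999 -0.001] z [ 0.011  0.002 -1.   ] F [0.6 0.3 0.5] w 84.6 q [ 0.52  0.04  1.96 -0.    1.12  2.04]
```

View pics/w3.png

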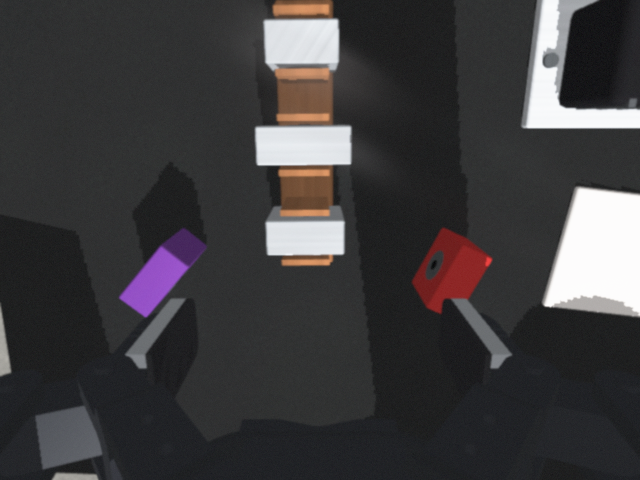

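```bash
cat >> h.py <<'E'
def face(dd,box,thr,z,sub=4):
    x0,x1,y0,y1=box
    g=cv2.resize(dd["im"][y0:y1,x0:x1],None,fx=sub,fy=sub,interpolation=cv2.INTER_CUBIC).astype(int)
    m=((g.min(2)>thr)&(g.max(2)-g.min(2)<40)).astype(np.uint8)
    cn=max(cv2.findContours(m,0,1)[0],key=cv2.contourArea).reshape(-1,2)
    uv=(cn+0.5)/sub-0.5+np.array([x0,y0])
    r=cv2.minAreaRect(uv.astype(np.float32));cpx=cv2.boxPoints(r)
    P=plane(dd,uv,z);rw=cv2.minAreaRect((P[:,:2]*1000).astype(np.float32))
    return r,cpx,rw
E
python3 - <<'E'
from h import *
import pickle
a=pickle.load(open("w2.pkl","rb"));b=pickle.load(open("w3.pkl","rb"))
print(a["im"][165:185:3,300],b["im"][205:260:4,305])
for thr in (120,140,155):
  ra,ca,wa=face(a,(255,345,155,205),thr,.056);rb,cb,wb=face(b,(255,355,200,270),thr,.056)
  print(thr,np.round(wa[0],1),np.round(wa[1],1),wa[2],np.round(wb[0],1),np.round(wb[1],1),wb[2])
  print(tri(a,ra[0],b,rb[0]), ra[0],rb[0])
E
```

```text
[[ 76  74  72]
 [177 171 167]
 [214 209 203]
 [209 204 199]
 [208 204 198]
 [212 207 201]
 [208 202 197]] [[ 50  71 102]
 [ 69  98 145]
 [102 150 218]
 [111 109 106]
 [176 172 167]
 [232 229 226]
 [230 227 223]
 [229 225 222]
 [231 227 225]
 [230 226 223]
 [234 230 227]
 [232 228 225]
 [229 226 223]
 [ 50  72 103]]
120 [448.2 296.1] [24.2 52.1] 3.5930283069610596 [448.5 296.1] [24.4 52.2] 3.684971332550049
(array([0.44797056, 0.29624908, 0.05353678]), np.float64(0.00017102596646512464)) (301.4132080078125, 180.89291381835938) (304.875732421875, 237.3257293701172)
140 [448.1 296.1] [23.6 51.6] 3.6499197483062744 [448.4 296.2] [23.7 51.8] 3.669343948364258
(array([0.44793676, 0.29626709, 0.05396351]), np.float64(9.881162210252582e-05)) (301.4161682128906, 180.99542236328125) (304.77227783203125, 237.55462646484375)
155 [448.  296.1] [23.2 51.2] 3.5912210941314697 [448.3 296.1] [23.5 51.6] 3.7080237865448
(array([0.4479223 , 0.29620627, 0.05438038]), np.float64(0.00017401623108246106)) (301.4268493652344, 181.09146118164062) (304.89739990234375, 237.74102783203125)
```

Triangulated top height is 54 mm (56 mm expected), the centre is (0.4483, 0.2961) and yaw is 3.65°. That is consistent, so I'll line up and descend.

Request:
servo_tool(
  targets="0 -0.011 -0.011 -7 -8.6 30 85;0 0 0 0 0 30 85;0 0 0 0 0 20 85;0 0 0 0 0 0 85",
)

```text
time: 3.7
tool_pos: [0.4561, 0.2963, 0.1034]
tcp_rot: [-3.131, -0.091, -0.024]
wrist_force: [-1.2, -0.8, -0.4]
width: 1.0
```

```bash
python3 - <<'E'
from h import *
st(); print(tool(None,[.4483,.2961,.014]))
E
```

```text
t 3.7 pos [0.4561 0.2963 0.1034] x [0.998 0.058 0.015] y [ 0.058 -0.998 -0.008] z [ 0.015  0.009 -1.   ] F [-1.2 -0.8 -0.4] w 85.4 q [0.53 0.12 2.02 0.   0.98 2.04]
[[-9.2  0.5 89.3]]
```

Request:
servo_tool(
  targets="-0.009 -0.015 -0.006 -8 0.5 0 85;0 0 0 0 0 0 85;0 0 0 0 0 0 85",
)

```text
time: 3.95
tool_pos: [0.4506, 0.2954, 0.1091]
tcp_rot: [-3.139, -0.097, -0.007]
wrist_force: [1.0, 0.3, 1.7]
width: 0.995
```

```bash
python3 - <<'E'
from h import *
st(); print(tool(None,[.4483,.2961,.014]))
E
```

```text
t 3.95 pos [0.4506 0.2954 0.1091] x [0.998 0.062 0.005] y [ 0.062 -0.998 -0.001] z [ 0.005  0.001 -1.   ] F [1.  0.3 1.7] w 84.9 q [ 0.53  0.11  2.02 -0.    1.    2.04]
[[-2.6 -0.7 95.1]]
```

Request:
servo_tool(
  targets="0 -0.005 0 -3.2 -0.7 25 85;0 0 0 0 0 22 85;0 0 0 0 0 0 85",
)

```text
time: 4.2
tool_pos: [0.4536, 0.2995, 0.0701]
tcp_rot: [-3.131, -0.097, -0.021]
wrist_force: [-0.7, 0.0, -1.1]
width: 0.995
```

```bash
python3 - <<'E'
from h import *
st(); print(tool(None,[.4483,.2961,.014]))
d=cam("wrist");cv2.imwrite("pics/w4.png",d["im"])
E
```

```text
t 4.2 pos [0.4536 0.2995 0.0701] x [0.998 0.062 0.014] y [ 0.062 -0.998 -0.009] z [ 0.013  0.009 -1.   ] F [-0.7  0.  -1.1] w 85.0 q [0.54 0.16 2.05 0.   0.91 2.04]
[[-6.3  3.6 56. ]]
```

View pics/w4.png

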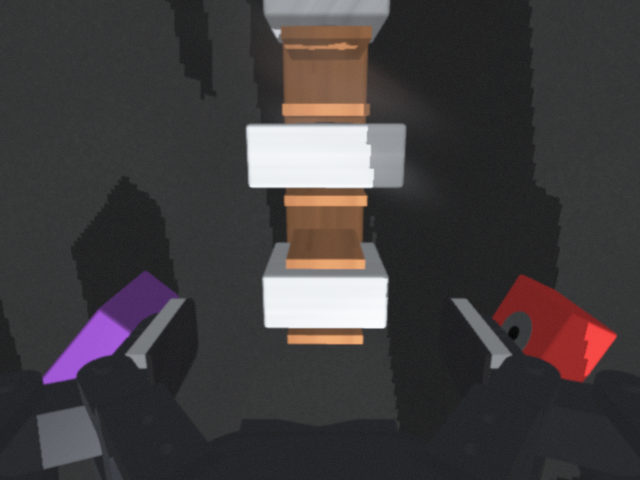

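Request:
servo_tool(
  targets="0 0 0 0 0 0 85",
)

```text
time: 4.33
tool_pos: [0.4556, 0.3007, 0.0737]
tcp_rot: [-3.129, -0.097, -0.027]
wrist_force: [-0.5, 0.9, -0.1]
width: 0.992
```

Request:
servo_tool(
  targets="0 0 0 0 0 0 85",
)

```text
time: 4.42
tool_pos: [0.4565, 0.3013, 0.0755]
tcp_rot: [-3.128, -0.097, -0.03]
wrist_force: [0.1, 0.3, -0.3]
width: 0.997
```

```bash
python3 - <<'E'
from h import *
st(); print(tool(None,[.4483,.2961,.014]))
d=cam("wrist");
st()
E
```

```text
t 4.42 pos [0.4565 0.3013 0.0755] x [0.998 0.062 0.02 ] y [ 0.062 -0.998 -0.011] z [ 0.019  0.013 -1.   ] F [ 0.1  0.3 -0.3] w 85.1 q [0.54 0.16 2.04 0.   0.92 2.04]
[[-9.8  5.3 61.2]]
t 4.47 pos [0.457  0.3016 0.0759] x [0.998 0.062 0.021] y [ 0.062 -0.998 -0.012] z [ 0.02   0.013 -1.   ] F [-0.5  0.3  0.4] w 85.2 q [0.54 0.16 2.04 0.   0.92 2.04]
```

Request:
servo_tool(
  targets="-0.013 -0.02 0 -9.8 5.5 0 85;0 0 0 0 0 0 85",
)

```text
time: 4.63
tool_pos: [0.4481, 0.2958, 0.0781]
tcp_rot: [3.14, 0.097, 0.003]
wrist_force: [1.1, -0.1, 0.2]
width: 0.998
```

```bash
python3 - <<'E'
from h import *
st(); print(tool(None,[.4483,.2961,.014]))
E
```

```text
t 4.63 pos [0.4481 0.2958 0.0781] x [0.998 0.062 0.002] y [ 0.062 -0.998  0.001] z [ 0.002 -0.    -1.   ] F [ 1.1 -0.1  0.2] w 85.2 q [ 0.54  0.15  2.04 -0.    0.94  2.05]
[[ 0.1 -0.4 64.1]]
```

Request:
servo_tool(
  targets="0 0 0 0 0 0 85",
)

```text
time: 4.72
tool_pos: [0.4484, 0.2959, 0.079]
tcp_rot: [-3.14, -0.097, -0.005]
wrist_force: [-0.1, 0.4, 0.5]
width: 0.994
```

```bash
python3 - <<'E'
from h import *
st(); print(tool(None,[.4483,.2961,.014]))
E
```

```text
t 4.72 pos [0.4484 0.2959 0.079 ] x [0.998 0.062 0.003] y [ 0.062 -0.998  0.   ] z [ 0.003  0.    -1.   ] F [-0.1  0.4  0.5] w 84.9 q [ 0.54  0.15  2.04 -0.    0.95  2.05]
[[-0.3 -0.2 65. ]]
```

Request:
servo_tool(
  targets="-0.002 -0.005 0 -1 0.5 16 85;-0.002 -0.005 0 -1 0.5 16 85",
)

```text
time: 4.88
tool_pos: [0.45, 0.2969, 0.0512]
tcp_rot: [-3.14, -0.098, -0.002]
wrist_force: [-0.4, -0.1, 0.0]
width: 0.997
```

```bash
python3 - <<'E'
from h import *
st(); print(tool(None,[.4483,.2961,.014]))
E
```

```text
t 4.88 pos [0.45   0.2969 0.0512] x [0.998 0.062 0.002] y [ 0.062 -0.998 -0.   ] z [ 0.001  0.    -1.   ] F [-0.4 -0.1  0. ] w 85.1 q [ 0.54  0.19  2.06 -0.    0.89  2.05]
[[-1.8  0.7 37.2]]
```

Request:
servo_tool(
  targets="-0.003 -0.005 0 -2 1 18 85;-0.003 -0.005 0 -1 0.5 16 85;-0.002 -0.004 0 -1 0.5 6 85",
)

```text
time: 5.13
tool_pos: [0.4463, 0.2948, 0.0102]
tcp_rot: [3.132, 0.097, -0.018]
wrist_force: [-0.1, 0.2, -0.9]
width: 0.995
```

```bash
python3 - <<'E'
from h import *
st(); print(tool(None,[.4483,.2961,.014]))
E
```

```text
t 5.13 pos [0.4463 0.2948 0.0102] x [ 0.998  0.062 -0.012] y [ 0.062 -0.998  0.007] z [-0.011 -0.008 -1.   ] F [-0.1  0.2 -0.9] w 84.9 q [ 0.54  0.25  2.07 -0.    0.83  2.05]
[[ 2.  -1.2 -3.8]]
```

Slightly low and tilted, so I'll level, raise 4 mm and close.

Request:
servo_tool(
  targets="0.008 0.011 0 2 -1 -3 70;0 0 0 0 0 0 40",
  newtons=60,
)

```text
time: 5.3
tool_pos: [0.4471, 0.2952, 0.0118]
tcp_rot: [3.139, 0.098, -0.005]
wrist_force: [0.2, -0.2, -0.2]
width: 0.742
```

```bash
python3 - <<'E'
from h import *
st(); print(tool(None,[.4483,.2961,.014]))
E
```

```text
t 5.3 pos [0.4471 0.2952 0.0118] x [ 0.998  0.062 -0.003] y [ 0.062 -0.998  0.001] z [-0.003 -0.001 -1.   ] F [ 0.2 -0.2 -0.2] w 63.4 q [0.54 0.25 2.08 0.   0.82 2.04]
[[ 1.2 -0.8 -2.2]]
```

Request:
servo_tool(
  targets="0 0 0 0 0 0 40;0 0 0 0 0 0 40;0 0 0 0 0 0 40",
)

```text
time: 5.55
tool_pos: [0.4485, 0.2961, 0.0145]
tcp_rot: [-3.139, -0.098, 0.0]
wrist_force: [-1.4, 1.0, -0.6]
width: 0.603
```

```bash
python3 - <<'E'
from h import *
st(); print(tool(None,[.4483,.2961,.014]))
E
```

```text
t 5.55 pos [0.4485 0.2961 0.0145] x [ 0.998  0.062 -0.   ] y [ 0.062 -0.998 -0.001] z [-0.     0.001 -1.   ] F [-1.4  1.  -0.6] w 51.5 q [0.54 0.24 2.08 0.   0.82 2.04]
[[-0.2 -0.   0.5]]
```

Gripped at 51.5 mm, so this is the 52 mm block. I'll lift it, and measure the tile from stored views.

Request:
servo_tool(
  targets="0 0 0 0 0 -12 40;0 0 0 0 0 -16 40;0 0 0 0 0 -20 40;0 0 0 0 0 -20 40;0 0 0 0 0 -20 40",
)

```text
time: 5.97
tool_pos: [0.445, 0.2938, 0.1047]
tcp_rot: [3.137, 0.098, -0.012]
wrist_force: [-0.2, 0.1, -1.6]
width: 0.601
```

```bash
python3 - <<'E'
from h import *
import pickle
st()
a=pickle.load(open("w1.pkl","rb"));b=pickle.load(open("w2.pkl","rb"))
ra,ca,wa=face(a,(90,195,155,260),100,.006);print(wa)
t=cam("top");rt,ct,wt=face(t,(285,345,280,345),90,.006);print(wt)
print(tri(a,ra[0],t,rt[0]))
crop(a,150,0,300,180,2.6,"pics/w1c.png")
E
```

```text
t 5.97 pos [0.445  0.2938 0.1047] x [ 0.998  0.062 -0.008] y [ 0.062 -0.998  0.003] z [-0.008 -0.003 -1.   ] F [-0.2  0.1 -1.6] w 51.3 q [0.54 0.12 2.03 0.   1.01 2.04]
((432.3803405761719, 43.75013732910156), (102.14111328125, 101.19818115234375), 86.156005859375)
((432.3896484375, 44.12107467651367), (101.82262420654297, 100.90369415283203), 86.20062255859375)
(array([0.43295635, 0.0447121 , 0.00543159]), np.float64(0.0020052498103454008))
```

View pics/w1c.png

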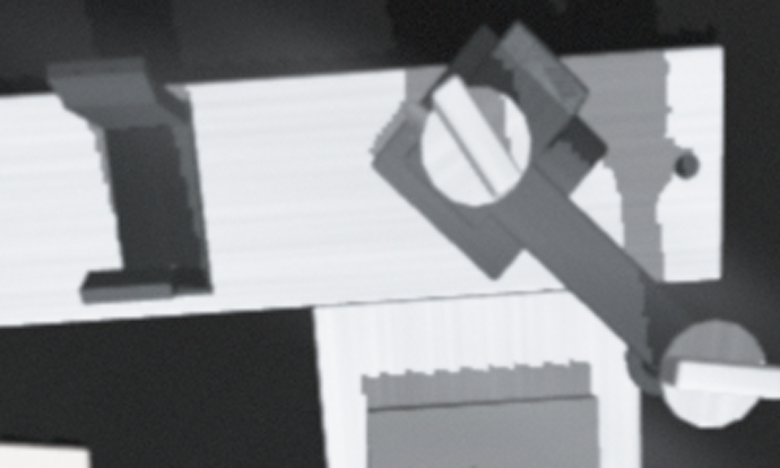

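Tile centre is (0.432, 0.044), triangulated height 5.4 mm (6 mm expected). Cradle and rack yaw come out nearly equal. So I'll move over the tile, turn 90° (wz negative, toward q6=0) and set the block down.

Request:
servo_tool(
  targets="0 0 0 -3 25 0 40;0 0 0 -3 35 0 40;0 0 0 -3 35 0 40;0 0 0 -3 35 0 40;0 0 0 -3 35 0 40;0 0 0 -3 35 0 40;0 0 0 -3 31 0 40;0 0 0 -3 20 0 40",
)

```text
time: 6.68
tool_pos: [0.4469, 0.0416, 0.1209]
tcp_rot: [-3.13, -0.115, -0.037]
wrist_force: [-0.4, 0.4, -1.9]
width: 0.598
```

Request:
servo_tool(
  targets="0 0 -0.124 0 0 0 40;0 0 -0.124 0 0 0 40;0 0 -0.124 0 0 0 40;0 0 -0.124 0 0 0 40;0 0 -0.124 0 0 0 40;0 0 -0.124 0 0 0 40;0 0 -0.124 0 0 0 40;0 0 -0.124 0 0 0 40",
)

```text
time: 7.35
tool_pos: [0.4471, 0.0346, 0.1269]
tcp_rot: [2.69, 1.604, 0.049]
wrist_force: [-0.1, -0.2, -0.2]
width: 0.602
```

Request:
servo_tool(
  targets="0 0 -0.124 0 0 0 40;0 0 -0.124 0 0 0 40;0 0 -0.124 0 0 0 40;0 0 -0.124 0 0 0 40;0 0 -0.08 0 0 0 40",
)

```text
time: 7.77
tool_pos: [0.4475, 0.0345, 0.1305]
tcp_rot: [2.104, 2.303, 0.048]
wrist_force: [0.3, 0.2, -1.7]
width: 0.604
```

```bash
python3 - <<'E'
from h import *
st(); print(tool(None,[.4324,.044,.0145]))
E
```

```text
t 7.77 pos [0.4475 0.0345 0.1305] x [-0.09   0.996  0.005] y [0.995 0.09  0.038] z [ 0.037  0.008 -0.999] F [ 0.3  0.2 -1.7] w 51.6 q [ 0.02 -0.11  2.2   0.01  1.01 -0.08]
[[ 10.3 -18.6 115.4]]
```

Request:
servo_tool(
  targets="0.037 -0.005 0.027 11 -14 0 40;0 0 0 0 0 14 40;0 0 0 0 0 16 40;0 0 0 0 0 16 40",
)

```text
time: 8.1
tool_pos: [0.4374, 0.0446, 0.0902]
tcp_rot: [2.14, 2.287, 0.015]
wrist_force: [0.0, -0.9, -1.2]
width: 0.606
```

```bash
python3 - <<'E'
from h import *
st(); print(tool(None,[.4324,.044,.0145]))
E
```

```text
t 8.1 pos [0.4374 0.0446 0.0902] x [-0.066  0.998 -0.001] y [0.998 0.066 0.014] z [ 0.014  0.    -1.   ] F [ 0.  -0.9 -1.2] w 51.7 q [ 0.05 -0.06  2.24 -0.    0.95 -0.02]
[[-0.3 -6.1 75.7]]
```

Request:
servo_tool(
  targets="0.016 0 0 0 -6 16 40;0.004 0 0 0 -1 16 40;0.004 0 0 0 -1 16 40;0.003 0 0 0 -1 8 40",
)

```text
time: 8.43
tool_pos: [0.4275, 0.044, 0.0324]
tcp_rot: [-2.14, -2.288, 0.016]
wrist_force: [-0.7, -0.6, -0.8]
width: 0.601
```

```bash
python3 - <<'E'
from h import *
st(); print(tool(None,[.4324,.044,.0145]))
E
```

```text
t 8.43 pos [0.4275 0.044  0.0324] x [-0.067  0.998 -0.001] y [ 0.998  0.067 -0.013] z [-0.013 -0.002 -1.   ] F [-0.7 -0.6 -0.8] w 51.3 q [ 0.05  0.03  2.28 -0.    0.84 -0.02]
[[-0.3  5.2 17.8]]
```

Request:
servo_tool(
  targets="-0.012 0 0 0 4 5 40;0 0 0 0 0 5 40",
)

```text
time: 8.6
tool_pos: [0.4305, 0.0442, 0.0209]
tcp_rot: [-2.145, -2.293, 0.004]
wrist_force: [0.4, -0.4, -1.8]
width: 0.603
```

```bash
python3 - <<'E'
from h import *
st(); print(tool(None,[.4324,.044,.0145]))
E
```

```text
t 8.6 pos [0.4305 0.0442 0.0209] x [-0.067  0.998 -0.001] y [ 0.998  0.067 -0.003] z [-0.003 -0.001 -1.   ] F [ 0.4 -0.4 -1.8] w 51.5 q [ 0.05  0.05  2.29 -0.    0.81 -0.02]
[[-0.3  1.9  6.4]]
```

Request:
servo_tool(
  targets="-0.003 0 0 0 0 4 40;0 0 0 0 0 3 40",
)

```text
time: 8.77
tool_pos: [0.4309, 0.0441, 0.0135]
tcp_rot: [2.146, 2.293, -0.0]
wrist_force: [0.1, -0.4, -1.1]
width: 0.606
```

```bash
python3 - <<'E'
from h import *
st(); print(tool(None,[.4324,.044,.0145]))
E
```

```text
t 8.77 pos [0.4309 0.0441 0.0135] x [-0.066  0.998 -0.001] y [0.998 0.066 0.001] z [ 0.001 -0.001 -1.   ] F [ 0.1 -0.4 -1.1] w 51.7 q [ 0.05  0.06  2.29 -0.    0.78 -0.02]
[[-0.2  1.5 -1. ]]
```

Request:
servo_tool(
  targets="0 0 0 0 0 1.5 40;0 0 0 0 0 1 40",
)

```text
time: 8.93
tool_pos: [0.431, 0.0441, 0.0126]
tcp_rot: [-2.146, -2.294, 0.002]
wrist_force: [-6.8, -0.3, 12.7]
width: 0.603
```

```bash
python3 - <<'E'
from h import *
st(); print(tool(None,[.4324,.044,.0145]))
d=cam("wrist");cv2.imwrite("pics/w5.png",d["im"])
E
```

```text
t 8.93 pos [0.431  0.0441 0.0126] x [-0.066  0.998 -0.001] y [ 0.998  0.066 -0.001] z [-0.001 -0.001 -1.   ] F [-6.8 -0.3 12.7] w 51.5 q [ 0.05  0.07  2.29 -0.    0.78 -0.02]
[[-0.2  1.4 -1.9]]
```

View pics/w5.png

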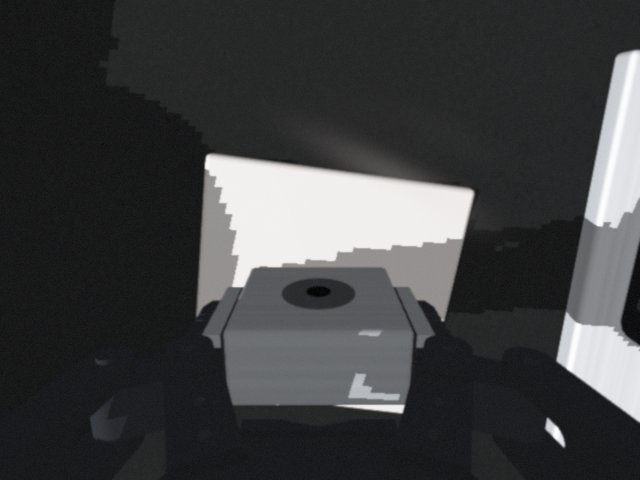

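Contact is made at 12.7 N: the block stands on the tile. I'll release, rise and turn back.

Request:
servo_tool(
  targets="0 0 0 0 0 -1 85;0 0 0 0 0 0 85;0 0 0 0 0 0 85;0 0 0 0 0 0 85;0 0 0 0 0 -12 85;0 0 0 0 0 -20 85;0 0 0 0 0 -25 85;0 0 0 0 0 -25 85",
)

```text
time: 9.65
tool_pos: [0.4284, 0.044, 0.0951]
tcp_rot: [-2.143, -2.291, 0.009]
wrist_force: [0.3, 0.4, -0.4]
width: 0.994
```

Request:
servo_tool(
  targets="0 0 0 0 0 -10 85;0 0 0.124 0 0 -10 85;0 0 0.124 0 0 0 85;0 0 0.124 0 0 0 85;0 0 0.124 0 0 0 85;0 0 0.124 0 0 0 85;0 0 0.124 0 0 0 85;0 0 0.124 0 0 0 85",
)

```text
time: 10.32
tool_pos: [0.4344, 0.0443, 0.1217]
tcp_rot: [2.916, 1.16, 0.012]
wrist_force: [0.1, -0.4, 0.2]
width: 0.996
```

Request:
servo_tool(
  targets="0 0 0.124 0 0 0 85;0 0 0.124 0 0 0 85;0 0 0.124 0 0 0 85;0 0 0.124 0 0 0 85;0 0 0.124 0 0 0 85;0 0 0.1 0 0 0 85;0 0 0 0 0 0 85;0 0 0 0 0 0 85",
)

```text
time: 10.98
tool_pos: [0.433, 0.0442, 0.1173]
tcp_rot: [3.141, 0.041, 0.009]
wrist_force: [-0.4, 0.4, -0.5]
width: 0.989
```

```bash
python3 - <<'E'
from h import *
st(); print(tool(None,[.431,.0441,.02]))
d=cam("wrist");cv2.imwrite("pics/w6.png",d["im"])
import pickle;pickle.dump(d,open("w6.pkl","wb"))
E
```

```text
t 10.98 pos [0.433  0.0442 0.1173] x [1.    0.026 0.006] y [ 0.026 -1.     0.   ] z [ 0.006 -0.    -1.   ] F [-0.4  0.4 -0.5] w 84.5 q [ 0.04 -0.1   2.22 -0.    1.02  1.59]
[[-2.6  0.  97.3]]
```

View pics/w6.png

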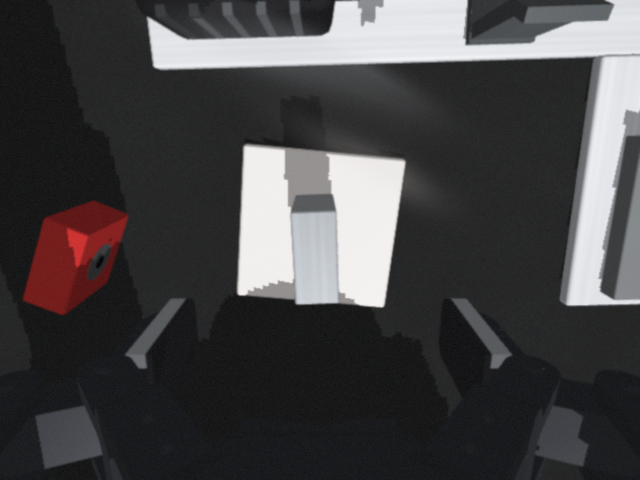

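```bash
python3 - <<'E'
from h import *
import pickle
d=pickle.load(open("w6.pkl","rb"))
P=plane(d,[(292.5,211),(336,211),(338.5,303.5),(296,303.5)],.056);print(P.round(4),P.mean(0))
E
```

```text
[[0.4559 0.0575 0.056 ]
 [0.4565 0.0353 0.056 ]
 [0.4053 0.032  0.056 ]
 [0.4046 0.055  0.056 ]] [0.43058466 0.04495487 0.056     ]
```

Request:
servo_tool(
  targets="0 -0.006 -0.04 -2.5 0 16 85;0 -0.003 0 -0.5 0 16 85;0 -0.003 0 -0.5 0 16 85",
)

```text
time: 11.28
tool_pos: [0.434, 0.0442, 0.0719]
tcp_rot: [3.139, 0.119, 0.006]
wrist_force: [0.3, 0.6, 0.1]
width: 0.994
```

```bash
python3 - <<'E'
from h import *
st(); print(tool(None,[.431,.0441,.02]))
E
```

```text
t 11.28 pos [0.434  0.0442 0.0719] x [0.997 0.076 0.004] y [ 0.076 -0.997  0.001] z [ 0.004 -0.001 -1.   ] F [0.3 0.6 0.1] w 84.9 q [ 0.05 -0.03  2.25 -0.    0.92  1.54]
[[-3.2 -0.1 51.9]]
```

Request:
servo_tool(
  targets="0 -0.005 0.009 -4 -0.5 18 85;0 -0.004 0 -1 0 16 85;0 -0.003 0 0 0 8 85",
)

```text
time: 11.53
tool_pos: [0.4284, 0.0443, 0.0271]
tcp_rot: [3.138, 0.116, -0.014]
wrist_force: [-0.2, 0.2, -0.6]
width: 0.996
```

```bash
python3 - <<'E'
from h import *
st(); print(tool(None,[.431,.0441,.02]))
E
```

```text
t 11.53 pos [0.4284 0.0443 0.0271] x [ 0.997  0.074 -0.009] y [ 0.074 -0.997  0.001] z [-0.009 -0.002 -1.   ] F [-0.2  0.2 -0.6] w 85.1 q [ 0.05  0.04  2.28 -0.    0.83  1.54]
[[2.6 0.4 7. ]]
```

Request:
servo_tool(
  targets="0 0.009 0.008 2 0 5 60;0 0 0 0 0 0 30",
)

```text
time: 11.7
tool_pos: [0.429, 0.0444, 0.0198]
tcp_rot: [3.139, 0.106, -0.005]
wrist_force: [-0.2, 0.3, 0.2]
width: 0.743
```

```bash
python3 - <<'E'
from h import *
st(); print(tool(None,[.431,.0441,.02]))
E
```

```text
t 11.7 pos [0.429  0.0444 0.0198] x [ 0.998  0.068 -0.003] y [ 0.068 -0.998  0.001] z [-0.003 -0.001 -1.   ] F [-0.2  0.3  0.2] w 63.4 q [ 0.05  0.05  2.29 -0.    0.8   1.55]
[[ 2.   0.4 -0.2]]
```

Request:
servo_tool(
  targets="0 0.002 0 1.5 0 0 12;0 0.001 0 0 0 0 12;0 0 0 0 0 0 12;0 0 0 0 0 0 12;0 0 0 0 0 0 12;0 0 0 0 0 0 12",
  newtons=60,
)

```text
time: 12.2
tool_pos: [0.4337, 0.0447, 0.023]
tcp_rot: [3.139, 0.109, 0.01]
wrist_force: [0.3, 0.3, -1.1]
width: 0.276
```

```bash
python3 - <<'E'
from h import *
st(); print(tool(None,[.431,.0441,.02]))
E
```

```text
t 12.2 pos [0.4337 0.0447 0.023 ] x [0.998 0.069 0.006] y [ 0.069 -0.998  0.001] z [ 0.006 -0.    -1.   ] F [ 0.3  0.3 -1.1] w 23.6 q [ 0.05  0.05  2.29 -0.    0.8   1.55]
[[-2.8  0.4  3. ]]
```

Gripped at 23.6 mm across the broad faces. I'll lift and carry to in front of the cradle, then measure both the cradle and the block in hand.

Request:
servo_tool(
  targets="0 0 0 0 0 -12 12;0 0 0 0 0 -20 12;0 0 0 0 10 -25 12;0 0 0 0 25 -25 12;0 0 0 5 30 -20 12;0 0 0 15 25 -10 12;0 0 0 15 10 0 12;0 0 0 10 0 0 12",
)

```text
time: 12.87
tool_pos: [0.4823, -0.0555, 0.1398]
tcp_rot: [3.137, 0.116, 0.004]
wrist_force: [-0.2, -0.2, -1.8]
width: 0.271
```

Request:
servo_tool(
  targets="0 0 0 0 0 0 12;0 0 0 0 0 0 12;0 0 0 0 0 0 12",
)

```text
time: 13.12
tool_pos: [0.4833, -0.0548, 0.1395]
tcp_rot: [3.138, 0.114, 0.004]
wrist_force: [-1.4, 1.3, -0.7]
width: 0.276
```

```bash
python3 - <<'E'
from h import *
st()
d=cam("wrist");cv2.imwrite("pics/w7.png",d["im"])
import pickle;pickle.dump(d,open("w7.pkl","wb"));st()
E
```

```text
t 13.12 pos [ 0.4833 -0.0548  0.1395] x [0.997 0.073 0.002] y [ 0.073 -0.997  0.002] z [ 0.002 -0.002 -1.   ] F [-1.4  1.3 -0.7] w 23.5 q [-0.16 -0.02  2.1  -0.    1.06  1.34]
t 13.17 pos [ 0.4827 -0.0546  0.1392] x [0.997 0.073 0.001] y [ 0.073 -0.997  0.002] z [ 0.001 -0.002 -1.   ] F [-0.4  0.7 -2. ] w 23.0 q [-0.16 -0.02  2.1  -0.    1.06  1.34]
```

View pics/w7.png

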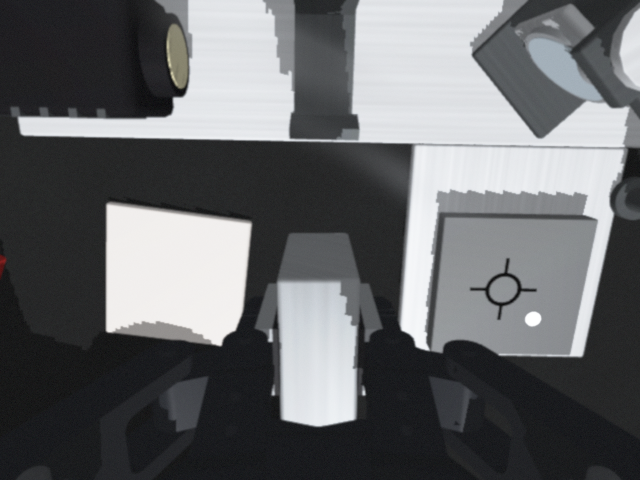

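Request:
servo_tool(
  targets="0 0 0 15 0 -5 12;0 0 0 20 0 -5 12;0 0 0 12 0 0 12;0 0 0 0 0 0 12;0 0 0 0 0 0 12",
)

```text
time: 13.58
tool_pos: [0.5239, -0.0464, 0.1444]
tcp_rot: [-3.138, -0.123, 0.017]
wrist_force: [-0.0, -0.3, -2.1]
width: 0.274
```

```bash
python3 - <<'E'
from h import *
st()
d=cam("wrist");cv2.imwrite("pics/w8.png",d["im"])
import pickle;pickle.dump(d,open("w8.pkl","wb"));st()
crop(d,230,20,180,225,2.6,"pics/w8c.png")
t=cam("top");pickle.dump(t,open("t8.pkl","wb"));crop(t,330,210,60,60,10,"pics/t8c.png")
E
```

```text
t 13.58 pos [ 0.5239 -0.0464  0.1444] x [ 0.997  0.078 -0.011] y [ 0.078 -0.997 -0.001] z [-0.011  0.    -1.   ] F [-0.  -0.3 -2.1] w 23.4 q [-0.13  0.06  2.   -0.    1.09  1.36]
t 13.63 pos [ 0.5236 -0.0464  0.1442] x [ 0.997  0.078 -0.011] y [ 0.078 -0.997 -0.001] z [-0.011  0.001 -1.   ] F [ 0.2  0.1 -1.7] w 23.3 q [-0.14  0.06  2.01 -0.    1.09  1.36]
```

View pics/w8.png

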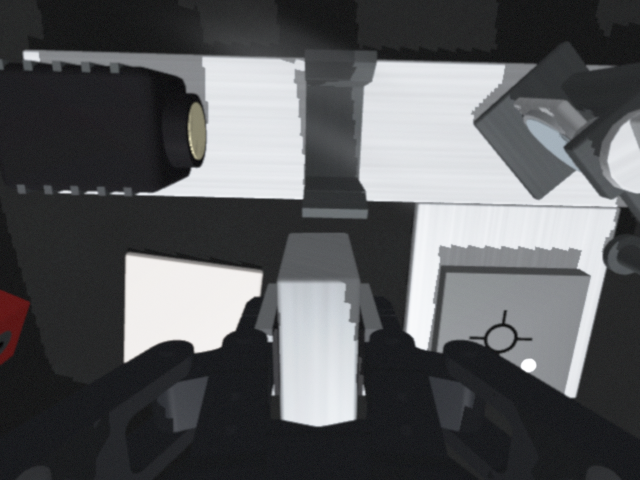

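View pics/w8c.png

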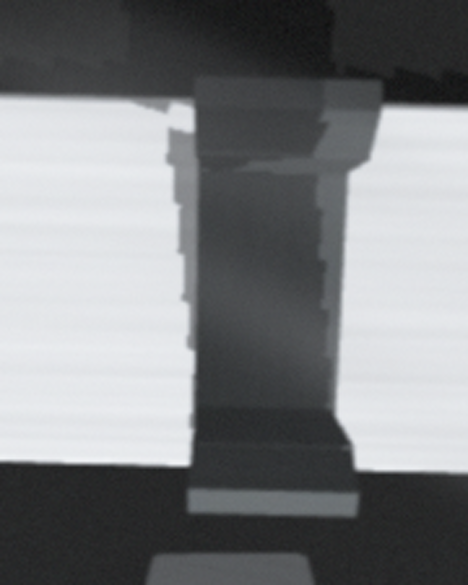

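View pics/t8c.png

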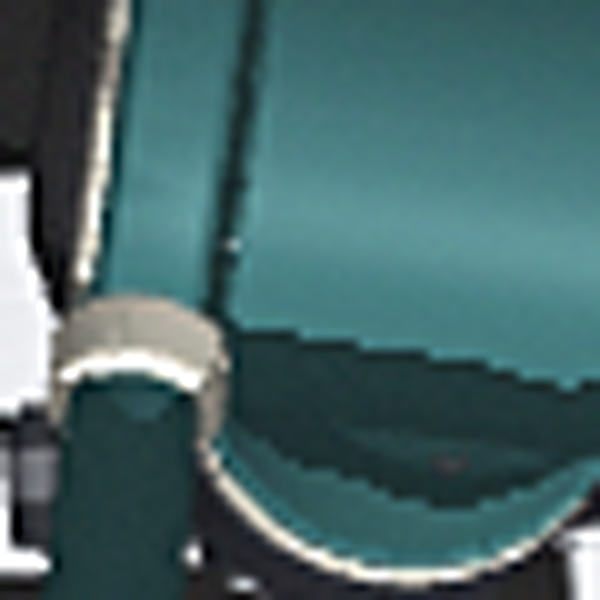

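```bash
python3 - <<'E'
from h import *
import pickle
d=pickle.load(open("w8.pkl","rb"));a=pickle.load(open("w1.pkl","rb"))
c=lambda p:np.array(p,float)/2.6+[230,20]-0.3
near=c([(188,490),(358,493),(357,516),(188,513)]);far=c([(195,78),(383,82),(381,110),(195,107)])
for z in (.072,.078):
  N=plane(d,near,z);F=plane(d,far,z);print(z);print((N*1000).round(1),(F*1000).round(1))
  print("ctr",((N.mean(0)+F.mean(0))/2).round(4),"len",np.linalg.norm(N[0]-N[1]),np.linalg.norm(F[0]-F[1]),"gap inner",np.linalg.norm((N[0]+N[1]-F[2]-F[3])/2))
  ax=N.mean(0)-F.mean(0);print("y axis yaw",np.degrees(np.arctan2(-ax[1],-ax[0])),np.degrees(np.arctan2(*(N[1]-N[0])[:2])),np.degrees(np.arctan2(*(F[1]-F[0])[:2])))
# height by w1
ca=lambda p:np.array(p,float)/2.6+[150,0]-0.3
print(tri(a,ca((82,300)),d,c((188,515))),tri(a,ca((212,292)),d,c((358,516))),tri(a,ca((48,66)),d,c((195,78))),tri(a,ca((142,59)),d,c((383,82))))
crop(a,160,15,80,110,6,"pics/w1d.png")
E
```

```text
0.072
[[544.4 -36.4  72. ]
 [546.5 -71.3  72. ]
 [541.7 -71.7  72. ]
 [539.5 -36.7  72. ]] [[622.3 -32.4  72. ]
 [624.4 -67.1  72. ]
 [619.6 -67.3  72. ]
 [617.4 -32.7  72. ]]
ctr [ 0.582  -0.0519  0.072 ] len 0.03500999587703171 0.03480037759638379 gap inner 0.07312851201902643
y axis yaw 3.033495436072636 176.48907413985023 176.62108031784177
0.078
[[545.8 -36.5  78. ]
 [547.9 -70.5  78. ]
 [543.1 -70.8  78. ]
 [541.  -36.8  78. ]] [[621.5 -32.6  78. ]
 [623.5 -66.4  78. ]
 [618.9 -66.6  78. ]
 [616.7 -33.   78. ]]
ctr [ 0.5823 -0.0517  0.078 ] len 0.0340303165055844 0.03382656394129218 gap inner 0.07108216802797579
y axis yaw 3.033495436072637 176.48907413985026 176.62108031784177
(array([ 0.54174303, -0.03736997,  0.08014869]), np.float64(0.0014248001728434793)) (array([ 0.54125985, -0.07723293,  0.05386468]), np.float64(0.00972628019638258)) (array([ 0.62145633, -0.03244963,  0.0758115 ]), np.float64(0.0007703797399432358)) (array([ 0.62299227, -0.06626771,  0.07827311]), np.float64(0.0010221880543133447))
```

View pics/w1d.png

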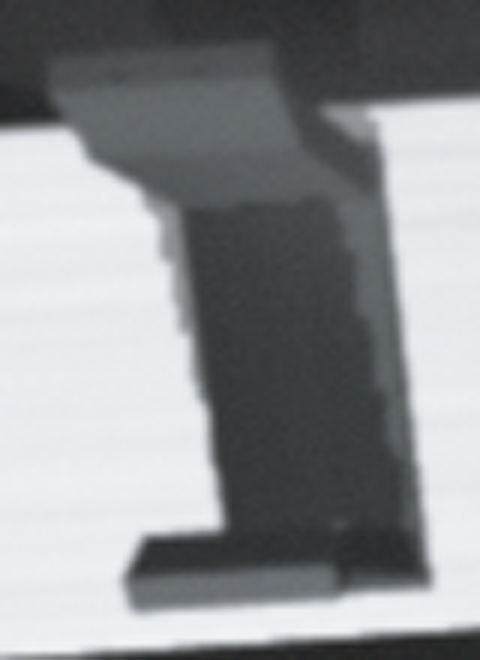

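Cradle centre is (0.5823, −0.0517), yaw about 3.3°, cheek tops triangulated at 76–80 mm (78 expected), strip length 34 mm. The block in hand is centred 3 mm behind the TCP, with its bottom about 17.5 mm below it. I'll move above the cradle.

Request:
servo_tool(
  targets="0 0.008 0.01 12 2 -2 12;0 0.005 0.01 20 3 0 12;0 0 0 20 3 0 12;0 0 0 12 1 0 12;0 0 0 0 0 0 12;0 0 0 0 0 0 12",
)

```text
time: 14.18
tool_pos: [0.5881, -0.052, 0.1448]
tcp_rot: [-3.139, -0.085, -0.002]
wrist_force: [-0.3, -0.4, -1.6]
width: 0.267
```

```bash
python3 - <<'E'
from h import *
st(); print(tool(None,[.5853,-.0515,.0335]))
E
```

```text
t 14.18 pos [ 0.5881 -0.052   0.1448] x [0.999 0.054 0.001] y [ 0.054 -0.999 -0.002] z [ 0.001  0.002 -1.   ] F [-0.3 -0.4 -1.6] w 22.8 q [-0.13  0.17  1.88  0.    1.09  1.38]
[[ -2.9  -0.4 111.3]]
```

Request:
servo_tool(
  targets="-0.002 -0.002 -0.004 -3 -0.4 14 12;0 -0.003 0 -0.7 0 14 12;0 0 0 0 0 4 12",
)

```text
time: 14.43
tool_pos: [0.5837, -0.0521, 0.1116]
tcp_rot: [3.139, 0.09, -0.003]
wrist_force: [-1.2, -1.5, -0.4]
width: 0.27
```

```bash
python3 - <<'E'
from h import *
st(); print(tool(None,[.5853,-.0515,.0335]))
d=cam("wrist");cv2.imwrite("pics/w9.png",d["im"])
import pickle;pickle.dump(d,open("w9.pkl","wb"))
s=cam("scene");crop(s,230,200,150,140,5,"pics/s9.png")
E
```

```text
t 14.43 pos [ 0.5837 -0.0521  0.1116] x [ 0.998  0.058 -0.002] y [ 0.058 -0.998  0.001] z [-0.002 -0.001 -1.   ] F [-1.2 -1.5 -0.4] w 23.1 q [-0.13  0.2   1.91 -0.    1.03  1.38]
[[ 1.8 -0.6 78.1]]
```

View pics/w9.png

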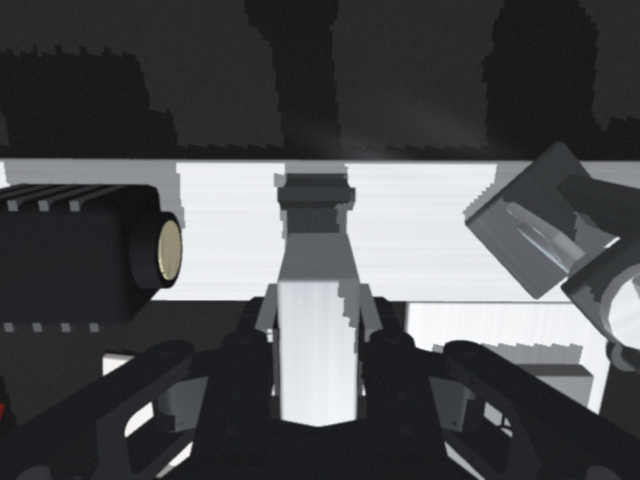

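View pics/s9.png

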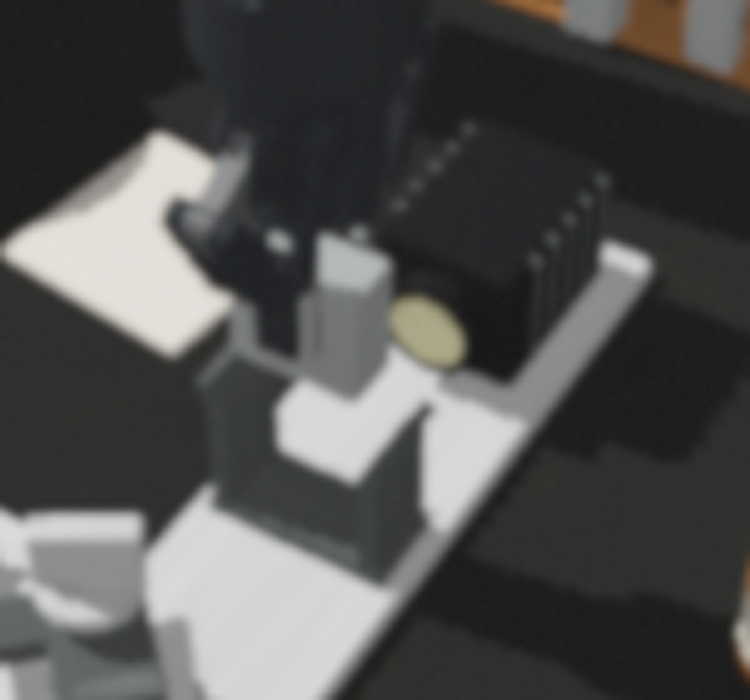

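Request:
servo_tool(
  targets="0 0 0 1 -0.5 8 12;0 -0.002 0 0 0 8 12",
)

```text
time: 14.7
tool_pos: [0.5851, -0.0515, 0.0965]
tcp_rot: [3.139, 0.09, -0.004]
wrist_force: [-0.9, 0.0, -1.5]
width: 0.279
```

```bash
python3 - <<'E'
from h import *
st(); print(tool(None,[.5853,-.0515,.0335]))
E
```

```text
t 14.7 pos [ 0.5851 -0.0515  0.0965] x [ 0.998  0.057 -0.002] y [ 0.057 -0.998  0.001] z [-0.002 -0.002 -1.   ] F [-0.9  0.  -1.5] w 23.8 q [-0.13  0.22  1.92 -0.    1.    1.39]
[[ 0.4 -0.1 63. ]]
```

Request:
servo_tool(
  targets="0.001 0.002 0 0 0 8 12;0 0 0 0 0 8 12;0 0 0 0 0 4 12",
)

```text
time: 14.95
tool_pos: [0.5846, -0.0514, 0.0736]
tcp_rot: [3.14, 0.09, -0.002]
wrist_force: [-1.1, 0.3, -1.3]
width: 0.274
```

```bash
python3 - <<'E'
from h import *
st(); print(tool(None,[.5853,-.0515,.0335]))
E
```

```text
t 14.95 pos [ 0.5846 -0.0514  0.0736] x [ 0.998  0.058 -0.001] y [ 0.058 -0.998  0.   ] z [-0.001 -0.    -1.   ] F [-1.1  0.3 -1.3] w 23.4 q [-0.13  0.25  1.94 -0.    0.96  1.38]
[[ 0.8  0.2 40.1]]
```

Request:
servo_tool(
  targets="0 0.001 0 0.6 0 8 12;0 0 0 0 0 7 12;0 0 0 0 0 5 12",
)

```text
time: 15.2
tool_pos: [0.5852, -0.0514, 0.0514]
tcp_rot: [3.14, 0.09, -0.0]
wrist_force: [-1.6, 0.8, -1.4]
width: 0.274
```

```bash
python3 - <<'E'
from h import *
st(); print(tool(None,[.5853,-.0515,.0335]))
d=cam("wrist");cv2.imwrite("pics/w10.png",d["im"])
s=cam("scene");crop(s,230,200,150,140,5,"pics/s10.png")
E
```

```text
t 15.2 pos [ 0.5852 -0.0514  0.0514] x [ 0.998  0.057 -0.   ] y [ 0.057 -0.998  0.   ] z [-0. -0. -1.] F [-1.6  0.8 -1.4] w 23.4 q [-0.13  0.27  1.95 -0.    0.92  1.38]
[[ 0.1  0.1 17.9]]
```

View pics/w10.png

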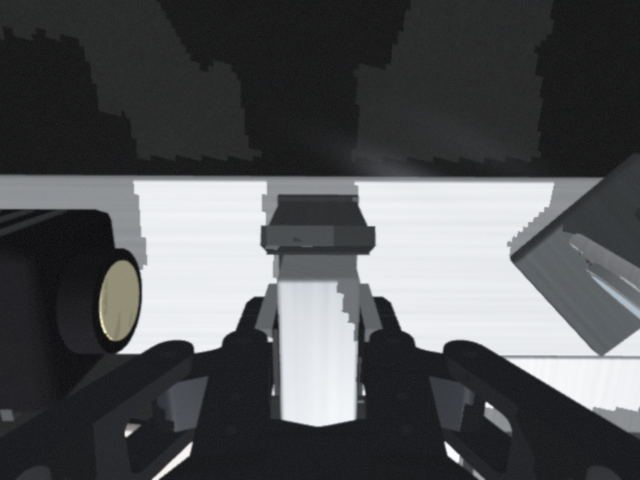

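View pics/s10.png

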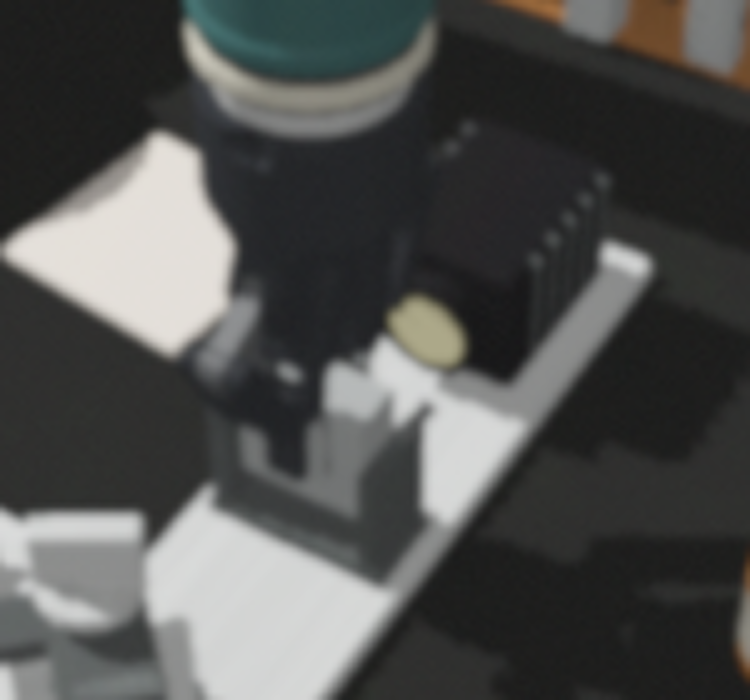

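The block is sliding down between the cheeks with no contact force and centred. I'll continue.

Request:
servo_tool(
  targets="0 0 0 0 0 6 12;0 0 0 0 0 5 12;0 0 0 0 0 3 12",
)

```text
time: 15.55
tool_pos: [0.5855, -0.0514, 0.0371]
tcp_rot: [3.14, 0.09, 0.0]
wrist_force: [-0.0, -0.5, -0.6]
width: 0.273
```

Request:
servo_tool(
  targets="0 0 0 0 0 2 12;0 0 0 0 0 1 12",
)

```text
time: 15.72
tool_pos: [0.5855, -0.0514, 0.0333]
tcp_rot: [3.14, 0.09, 0.0]
wrist_force: [0.6, -0.8, -1.1]
width: 0.276
```

```bash
python3 - <<'E'
from h import *
st(); print(tool(None,[.5853,-.0515,.0335]))
E
```

```text
t 15.72 pos [ 0.5855 -0.0514  0.0333] x [0.998 0.057 0.   ] y [ 0.057 -0.998  0.   ] z [ 0. -0. -1.] F [ 0.6 -0.8 -1.1] w 23.6 q [-0.13  0.3   1.96 -0.    0.88  1.38]
[[-0.2  0.1 -0.2]]
```

Request:
servo_tool(
  targets="0 0 0 0 0 1 12;0 0 0 0 0 1 12",
)

```text
time: 15.88
tool_pos: [0.5855, -0.0514, 0.0314]
tcp_rot: [3.14, 0.09, 0.0]
wrist_force: [-4.3, 0.5, 10.2]
width: 0.266
```

Request:
servo_tool(
  targets="0 0 0 0 0 1 12;0 0 0 0 0 1 12",
)

```text
time: 16.05
tool_pos: [0.5856, -0.0514, 0.0314]
tcp_rot: [3.14, 0.09, -0.001]
wrist_force: [-3.4, 0.8, 4.9]
width: 0.273
```

Contact at 10 N: the block is on the floor. I'll release and rise.

Request:
servo_tool(
  targets="0 0 0 0 0 0 45;0 0 0 0 0 0 45;0 0 0 0 0 0 45;0 0 0 0 0 -8 45;0 0 0 0 0 -10 45;0 0 0 0 0 -16 45;0 0 0 0 0 -20 45;0 0 0 0 0 -20 45",
)

```text
time: 16.72
tool_pos: [0.5834, -0.0511, 0.1069]
tcp_rot: [-3.139, -0.09, 0.01]
wrist_force: [0.0, -1.1, 0.3]
width: 0.529
```

Request:
servo_tool(
  targets="0 0 0 -5 0 -20 45;0 0 0 -12 0 -20 45;0 0 0 -20 0 -10 45;0 0 0 -20 0 -10 45;0 0 0 -10 0 0 45;0 0 0 0 0 0 45;0 0 0 0 0 0 45",
)

```text
time: 17.3
tool_pos: [0.5214, -0.056, 0.1836]
tcp_rot: [3.137, 0.091, 0.024]
wrist_force: [0.2, 0.6, 0.3]
width: 0.53
```

```bash
python3 - <<'E'
from h import *
st()
d=cam("wrist");cv2.imwrite("pics/w11.png",d["im"])
import pickle;pickle.dump(d,open("w11.pkl","wb"))
s=cam("scene");crop(s,100,200,300,225,2.66,"pics/s11.png")
E
```

```text
t 17.3 pos [ 0.5214 -0.056   0.1836] x [0.998 0.058 0.015] y [ 0.058 -0.998  0.003] z [ 0.016 -0.002 -1.   ] F [0.2 0.6 0.3] w 45.3 q [-0.15  0.    1.99 -0.    1.13  1.36]
```

View pics/w11.png

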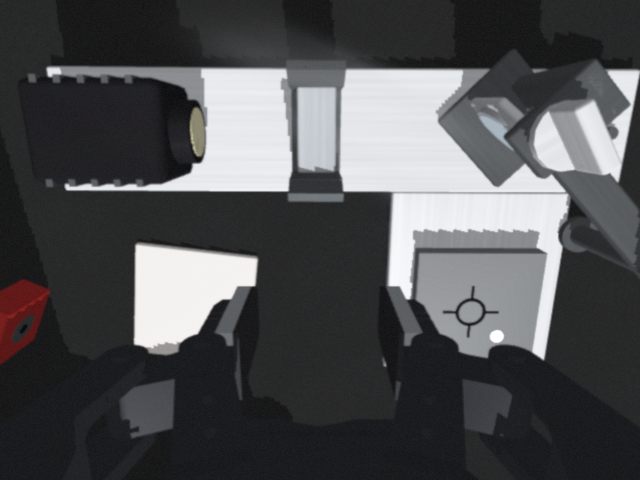

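View pics/s11.png

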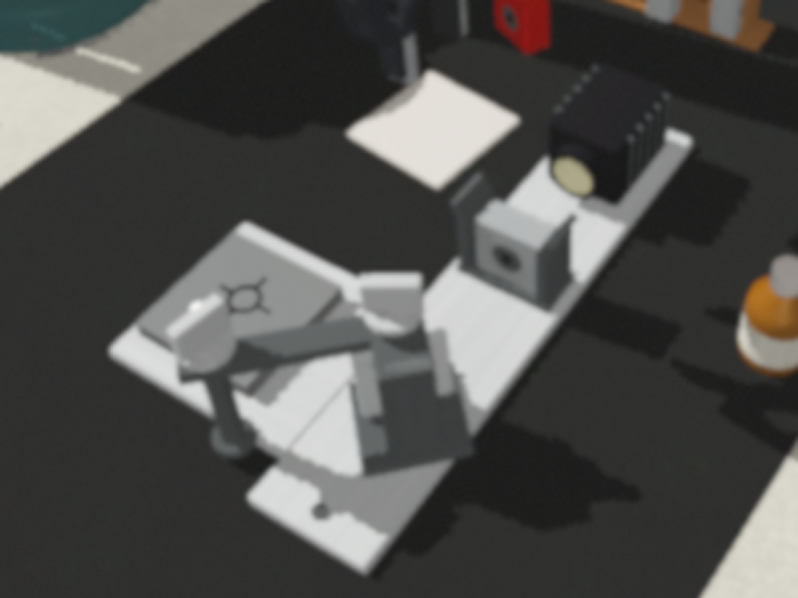

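The block stands fully down between the cheeks, inside both ends; the tops of the cheeks stand above it. Now I'll measure the spot, ring and screws.

```bash
cat >> h.py <<'E'
def spotring(d,box):
    x0,x1,y0,y1=box;k=4
    g=cv2.cvtColor(d["im"][y0:y1,x0:x1],cv2.COLOR_BGR2GRAY);g=cv2.resize(g,None,fx=k,fy=k,interpolation=cv2.INTER_CUBIC)
    out={}
    for n,m in (("spot",g>(235 if g.max()>240 else g.max()-15)),("dark",g<90)):
        nn,l,s,c=cv2.connectedComponentsWithStats(m.astype(np.uint8))
        for i in range(1,nn):
            if s[i,4]>60: out.setdefault(n,[]).append((((c[i]+.5)/k-.5+[x0,y0]).round(2),s[i,2:]/k))
    return out,g
E
python3 - <<'E'
from h import *
import pickle
a=pickle.load(open("w1.pkl","rb"));b=pickle.load(open("w11.pkl","rb"))
t=cam("top")
for n,d,box in (("w1",a,(300,375,165,235)),("w11",b,(425,535,270,355)),("top",t,(400,447,283,328))):
    o,g=spotring(d,box);print(n,g.min(),g.max())
    for k,v in o.items():
        for c,s in v: print(k,c,s,(plane(d,[c],.024)[0]*1000).round(1))
# wrist crops of screws
crop(a,290,0,190,180,4,"pics/w1e.png"); crop(b,430,40,210,225,2.6,"pics/w11e.png"); crop(t,395,210,90,75,8,"pics/t11e.png")
E
```

```text
w1 36 255
spot [353.76 216.43] [  9.25   8.75 252.25] [ 428.8 -208.1   24. ]
dark [332.56 199.05] [ 37.5  37.  606. ] [ 449.3 -183.6   24. ]
w11 20 255
spot [496.35 335.94] [ 13.25  11.75 487.25] [ 428.7 -208.7   24. ]
spot [533.98 348.72] [ 1.25  7.75 24.75] [ 418.9 -241.7   24. ]
dark [470.41 311.23] [  55.     50.75 1335.25] [ 449.4 -184.    24. ]
dark [437.85 340.58] [  42.75   46.   3304.25] [ 421.8 -161.3   24. ]
dark [508.33 350.2 ] [  45.75   10.25 1410.75] [ 416.3 -220.8   24. ]
top 8 255
spot [445.77 290.15] [ 2.   19.   97.25] [ 479.2 -240.7   24. ]
spot [432.84 313.11] [ 2.75  4.5  41.75] [ 429.5 -210.5   24. ]
spot [442.41 327.13] [ 8.5   0.75 24.5 ] [ 399.3 -230.2   24. ]
dark [422.61 295.76] [  20.25   27.25 1543.  ] [ 467.2 -189.5   24. ]
dark [399.83 308.38] [ 0.75  9.75 25.  ] [ 440.1 -139.    24. ]
dark [400.59 318.92] [ 1.75  9.   33.  ] [ 417.4 -140.    24. ]
dark [423.42 322.3 ] [ 20.   12.  791.5] [ 409.9 -189.3   24. ]
```

View pics/w1e.png

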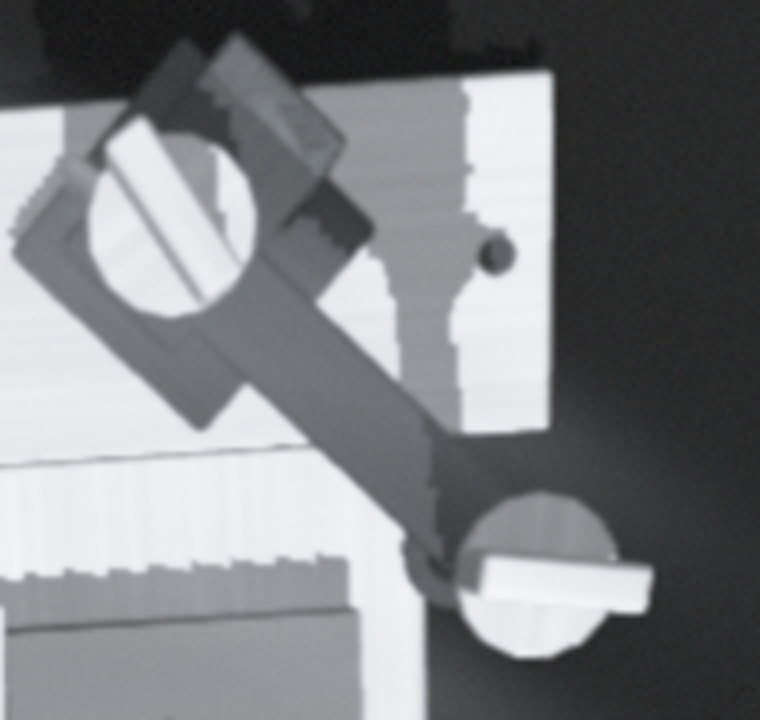

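View pics/t11e.png

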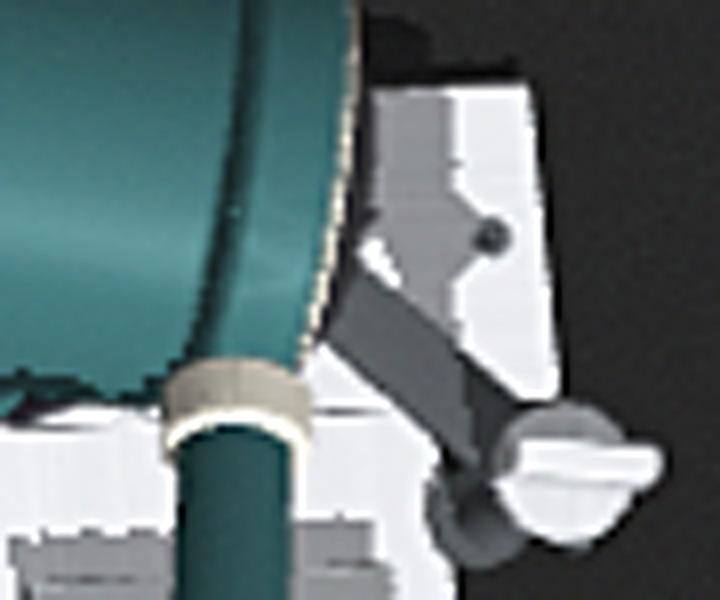

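View pics/w11e.png

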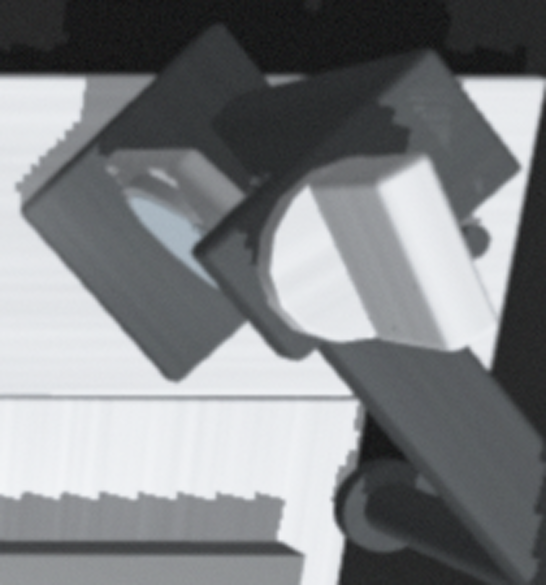

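```bash
python3 - <<'E'
from h import *
import pickle
a=pickle.load(open("w1.pkl","rb"));b=pickle.load(open("w11.pkl","rb"));t=pickle.load(open("t8.pkl","rb"))
L,e=tri(a,(333.2,52.1),b,(597.8,137.5));print("lift w1-w11",L,e)
L2,e=tri(a,(333.2,52.1),t,(425.5,232.8));print("lift w1-top",L2,e)
S,e=tri(a,(431.2,145.2),t,(467.0,268.4));print("side",S,e)
print("dist",np.linalg.norm((L-S)[:2]),np.linalg.norm((L2-S)[:2]))
for z in(L[2],):
  c=np.array([(107,150),(140,117),(243,268),(207,302)])/4+[290,0];P=plane(a,c,z);print((P*1000).round(1),P.mean(0))
  c=np.array([(485,555),(652,568),(647,612),(480,592)])/4+[290,0];Q=plane(a,c,S[2]);print((Q*1000).round(1),Q.mean(0))
sp=np.array([.4288,-.2084]);rg=np.array([.4493,-.1838])
for A in (L[:2],L2[:2]):
  v=sp-A;w=rg-A;th=lambda u:np.arctan2(u[1],u[0])%(2*np.pi)
  print("r spot",np.linalg.norm(v),"r ring",np.linalg.norm(w),"dth ccw",th(w)-th(v),"side turn",-(th(w)-th(v))/.12,"lift turn",(np.linalg.norm(w)-np.linalg.norm(v))/.018)
E
```

```text
lift w1-w11 [ 0.5889742  -0.18133414  0.13352978] 0.0007463609928074454
lift w1-top [ 0.58924917 -0.18191022  0.12112363] 0.002365391513762339
side [ 0.51456667 -0.26655961  0.11778504] 0.0022292813238891747
dist 0.11313646413764733 0.11288486807325551
[[ 599.3 -168.3  133.5]
 [ 605.2 -174.8  133.5]
 [ 577.4 -195.3  133.5]
 [ 571.1 -188.2  133.5]] [ 0.58827764 -0.18164892  0.13352978]
[[ 520.2 -250.   117.8]
 [ 517.1 -286.5  117.8]
 [ 507.7 -286.2  117.8]
 [ 512.3 -249.3  117.8]] [ 0.51432812 -0.2679989   0.11778504]
r spot 0.16244486324181126 r ring 0.139695959997345 dth ccw -0.14974382350360615 side turn 1.2478651958633846 lift turn -1.2638279580259038
r spot 0.16262116906044904 r ring 0.13996192914355846 dth ccw -0.1501191659550165 side turn 1.2509930496251376 lift turn -1.2588466620494771
```

Spot is at (428.8, −208.4) and ring at (449.3, −183.8) mm. The axis-to-ring distance of 140 mm agrees with the text. Needed: side screw about +1.25 rad, lift screw about −1.26 rad. Next I'll go above the side screw and turn to its bar.

Request:
servo_tool(
  targets="0 -0.015 0 -3 20 -8 40;0 0 0 -3 35 -8 40;0 0 0 -3 38 0 40;0 0 0 -3 38 0 40;0 0 0 -3 38 0 40;0 0 0 -3 30 0 40;0 0 0 0 12 0 40;0 0 0 0 0 0 40",
)

```text
time: 18.12
tool_pos: [0.5185, -0.2744, 0.1897]
tcp_rot: [-3.137, -0.102, 0.02]
wrist_force: [0.2, 0.3, -0.0]
width: 0.47
```

Request:
servo_tool(
  targets="0 0 -0.124 0 0 0 40;0 0 -0.124 0 0 0 40;0 0 -0.124 0 0 0 40;0 0 -0.124 0 0 0 40;0 0 -0.124 0 0 0 40;0 0 -0.124 0 0 0 40;0 0 -0.124 0 0 0 40;0 0 -0.124 0 0 0 40",
)

```text
time: 18.78
tool_pos: [0.5195, -0.2632, 0.181]
tcp_rot: [-2.681, -1.587, 0.02]
wrist_force: [-0.2, 1.1, -0.2]
width: 0.469
```

Request:
servo_tool(
  targets="0 0 -0.124 0 0 0 40;0 0 -0.124 0 0 0 40;0 0 -0.124 0 0 0 40;0 0 0 0 0 0 40;0 0 0 0 0 0 40",
)

```text
time: 19.2
tool_pos: [0.5204, -0.2535, 0.1767]
tcp_rot: [-2.326, -2.055, 0.012]
wrist_force: [0.4, -0.5, 0.3]
width: 0.473
```

```bash
python3 - <<'E'
from h import *
st(); print(tool(None,[.5145,-.267,.12]))
d=cam("wrist");cv2.imwrite("pics/w12.png",d["im"])
import pickle;pickle.dump(d,open("w12.pkl","wb"))
E
```

```text
t 19.2 pos [ 0.5204 -0.2535  0.1767] x [0.124 0.992 0.019] y [ 0.992 -0.123 -0.033] z [-0.03   0.023 -0.999] F [ 0.4 -0.5  0.3] w 40.4 q [-0.5   0.15  1.85  0.01  1.19 -0.38]
[[-15.3  -2.3  56.5]]
```

View pics/w12.png

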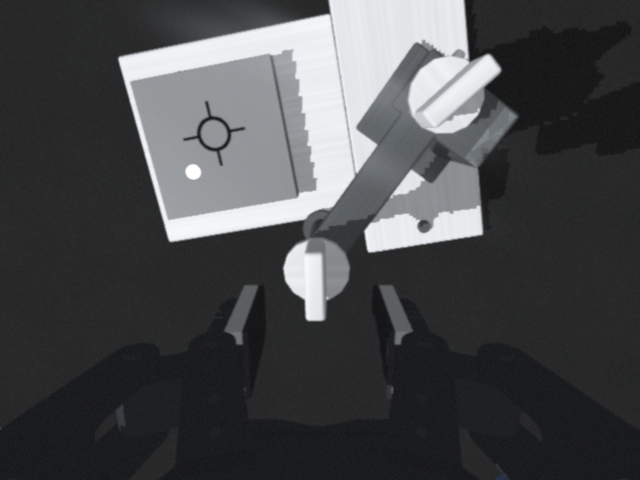

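```bash
python3 - <<'E'
from h import *
import pickle
a=pickle.load(open("w1.pkl","rb"));d=pickle.load(open("w12.pkl","rb"));b=pickle.load(open("w11.pkl","rb"))
crop(d,270,225,90,110,5,"pics/w12c.png");crop(d,395,30,120,120,5,"pics/w12d.png")
E
```

```text
(no output)
```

View pics/w12c.png

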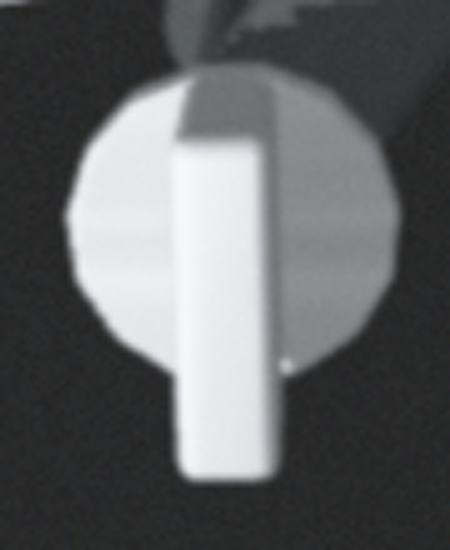

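View pics/w12d.png

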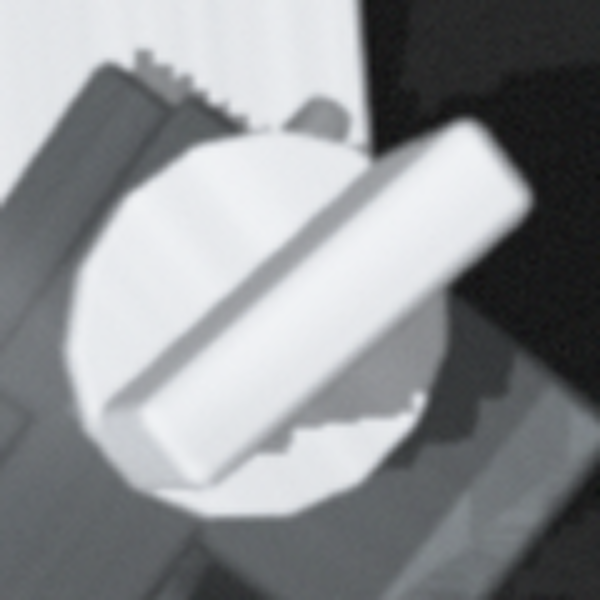

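```bash
python3 - <<'E'
from h import *
import pickle
a=pickle.load(open("w1.pkl","rb"));d=pickle.load(open("w12.pkl","rb"));b=pickle.load(open("w11.pkl","rb"))
s=np.array([(173,138),(266,138),(281,480),(179,480)])/5+[270,225]-.4
l=np.array([(142,412),(467,115),(534,202),(203,486)])/5+[395,30]-.4
S,e=tri(a,(431.2,145.2),d,s.mean(0));print("S",S,e)
L,e=tri(a,(333.2,52.1),d,l.mean(0));print("L",L,e)
L,e=tri(b,(597.8,137.5),d,l.mean(0));print("L",L,e)
for z in (.114,.118,.122):
  P=plane(d,s,z);Q=plane(d,l,z)
  f=lambda P:(P.mean(0).round(4),"len",np.linalg.norm((P[0]+P[1]-P[2]-P[3])/2).round(4),np.linalg.norm((P[0]-P[1]+P[3]-P[2])/2).round(4))
  print(z,f(P),"yaw",np.arctan2(*((P[0]+P[1]-P[2]-P[3])[[1,0]])))
  print(z,Q.mean(0).round(4),"len",np.linalg.norm((Q[1]+Q[2]-Q[0]-Q[3])/2).round(4),"yaw",np.arctan2(*((Q[1]+Q[2]-Q[0]-Q[3])[[1,0]])))
E
```

```text
S [ 0.51533864 -0.26497179  0.1284362 ] 0.0002432477084749698
L [ 0.5877084  -0.18116447  0.13998854] 0.00017086566025440974
L [ 0.58939292 -0.18097455  0.13429485] 0.00014032885163500801
0.114 (array([ 0.5141, -0.2711,  0.114 ]), 'len', np.float64(0.0395), np.float64(0.0105)) yaw 1.4745945134437641
0.114 [ 0.5953 -0.1804  0.114 ] len 0.0383 yaw 0.6171397175400558
0.118 (array([ 0.5144, -0.2696,  0.118 ]), 'len', np.float64(0.0387), np.float64(0.0103)) yaw 1.4745945134437661
0.118 [ 0.5941 -0.1805  0.118 ] len 0.0376 yaw 0.6171397175400571
0.122 (array([ 0.5148, -0.268 ,  0.122 ]), 'len', np.float64(0.0379), np.float64(0.0101)) yaw 1.474594513443767
0.122 [ 0.5929 -0.1807  0.122 ] len 0.0368 yaw 0.6171397175400581
```

Bar tops triangulate to about 0.130 m, and the bar lengths at that height come out at 36 mm. Side axis is (0.5155, −0.265), bar yaw 1.475. I'll level, centre and go down.

Request:
servo_tool(
  targets="-0.033 -0.019 -0.028 -12 -3.5 0 40;0 0 0 0 0 8 40;0 0 0 0 0 8 40",
)

```text
time: 19.5
tool_pos: [0.5173, -0.2636, 0.1609]
tcp_rot: [2.329, 2.106, 0.004]
wrist_force: [-0.0, 0.0, -0.6]
width: 0.466
```

```bash
python3 - <<'E'
from h import *
st(); print(tool(None,[.5155,-.265,.112]))
d=cam("wrist");crop(d,220,200,200,200,3,"pics/w13.png")
import pickle;pickle.dump(d,open("w13.pkl","wb"))
E
```

```text
t 19.5 pos [ 0.5173 -0.2636  0.1609] x [0.1   0.995 0.   ] y [ 0.995 -0.1    0.003] z [ 0.003  0.    -1.   ] F [-0.   0.  -0.6] w 39.8 q [-0.52  0.14  1.89  0.    1.11 -0.42]
[[-1.6 -1.8 48.9]]
```

View pics/w13.png

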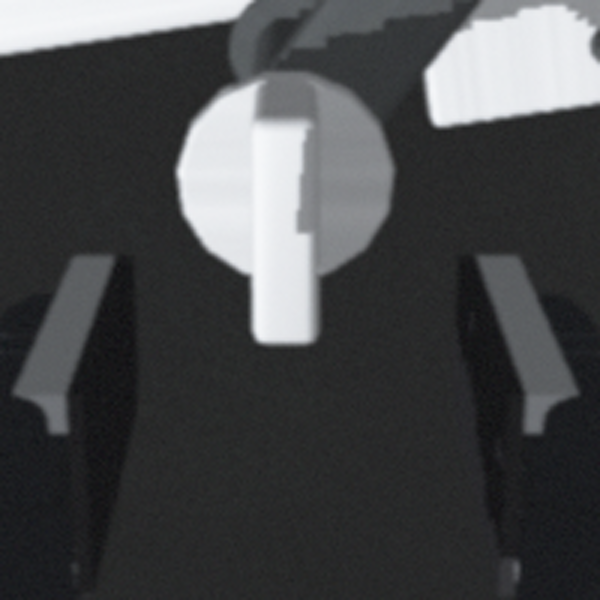

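```bash
python3 - <<'E'
from h import *
import pickle
d=pickle.load(open("w13.pkl","rb"));a=pickle.load(open("w1.pkl","rb"))
s=np.array([(252,119),(313,119),(321,345),(252,345)])/3+[220,200]-.3
for z in (.124,.128,.132):
  P=plane(d,s,z);print(z,P.mean(0).round(4),np.linalg.norm((P[0]+P[1]-P[2]-P[3])/2).round(4),np.arctan2(*((P[0]+P[1]-P[2]-P[3])[[1,0]])))
print(tri(a,(431.2,145.2),d,s.mean(0)))
E
```

```text
0.124 [ 0.5153 -0.2673  0.124 ] 0.0378 1.4851546665878796
0.128 [ 0.5155 -0.2657  0.128 ] 0.037 1.48515466658788
0.132 [ 0.5157 -0.2641  0.132 ] 0.0362 1.4851546665878823
(array([ 0.51545878, -0.26461319,  0.12962948]), np.float64(0.00032978177725327494))
```

Request:
servo_tool(
  targets="0.003 0 0 -1 -1.8 8 40;0 0 0 0 0 8 40;0 0 0 0 0 8 40",
)

```text
time: 19.8
tool_pos: [0.515, -0.2633, 0.133]
tcp_rot: [-2.33, -2.102, 0.0]
wrist_force: [-0.4, -0.1, -0.1]
width: 0.464
```

```bash
python3 - <<'E'
from h import *
st(); print(tool(None,[.5155,-.265,.112]))
E
```

```text
t 19.8 pos [ 0.515  -0.2633  0.133 ] x [0.103 0.995 0.002] y [ 0.995 -0.103 -0.003] z [-0.003  0.003 -1.   ] F [-0.4 -0.1 -0.1] w 39.7 q [-0.52  0.17  1.91  0.    1.07 -0.41]
[[-1.6  0.8 21. ]]
```

Request:
servo_tool(
  targets="-0.003 -0.003 -0.005 -1.5 0.5 8 40;0 0 0 0 0 7 40;0 0 0 0 0 5 40",
)

```text
time: 20.05
tool_pos: [0.5144, -0.2642, 0.1087]
tcp_rot: [-2.326, -2.108, 0.002]
wrist_force: [0.3, -0.5, -0.7]
width: 0.469
```

```bash
python3 - <<'E'
from h import *
st(); print(tool(None,[.5155,-.265,.112]))
E
```

```text
t 20.05 pos [ 0.5144 -0.2642  0.1087] x [0.098 0.995 0.001] y [ 0.995 -0.098 -0.003] z [-0.003  0.001 -1.   ] F [ 0.3 -0.5 -0.7] w 40.1 q [-0.52  0.19  1.93 -0.    1.02 -0.42]
[[-0.7  1.2 -3.3]]
```

Request:
servo_tool(
  targets="-0.002 0 0 -0.5 1 -3 5;0 0 0 0 0 0 5;0 0 0 0 0 0 5;0 0 0 0 0 0 5;0 0 0 0 0 0 5",
  newtons=30,
)

```text
time: 20.47
tool_pos: [0.5158, -0.2642, 0.1087]
tcp_rot: [-2.327, -2.107, -0.001]
wrist_force: [0.7, 0.6, -1.6]
width: 0.378
```

```bash
python3 - <<'E'
from h import *
st(); print(tool(None,[.5155,-.265,.112]), bot.read_state()["torque"])
E
```

```text
t 20.47 pos [ 0.5158 -0.2642  0.1087] x [0.099 0.995 0.003] y [ 0.995 -0.099 -0.001] z [-0.001  0.003 -1.   ] F [ 0.7  0.6 -1.6] w 32.3 q [-0.52  0.19  1.93  0.    1.02 -0.42]
[[-0.8 -0.3 -3.3]] [ 0.03251322 -0.09437459  0.06025793]
```

Request:
servo_tool(
  targets="0 0 0 0 0 0 5;0 0 0 0 0 0 5",
)

```text
time: 20.63
tool_pos: [0.5158, -0.2643, 0.1087]
tcp_rot: [-2.327, -2.107, -0.002]
wrist_force: [-0.4, 0.0, -1.6]
width: 0.38
```

```bash
python3 - <<'E'
from h import *
st(); print(tool(None,[.5155,-.265,.112]), bot.read_state()["torque"])
d=cam("wrist");crop(d,170,200,300,220,2.6,"pics/w14.png")
E
```

```text
t 20.63 pos [ 0.5158 -0.2643  0.1087] x [0.099 0.995 0.002] y [ 0.995 -0.099 -0.001] z [-0.001  0.003 -1.   ] F [-0.4  0.  -1.6] w 32.5 q [-0.52  0.19  1.93  0.    1.02 -0.42]
[[-0.8 -0.3 -3.3]] [ 0.01750486 -0.07388153 -0.03497025]
```

View pics/w14.png

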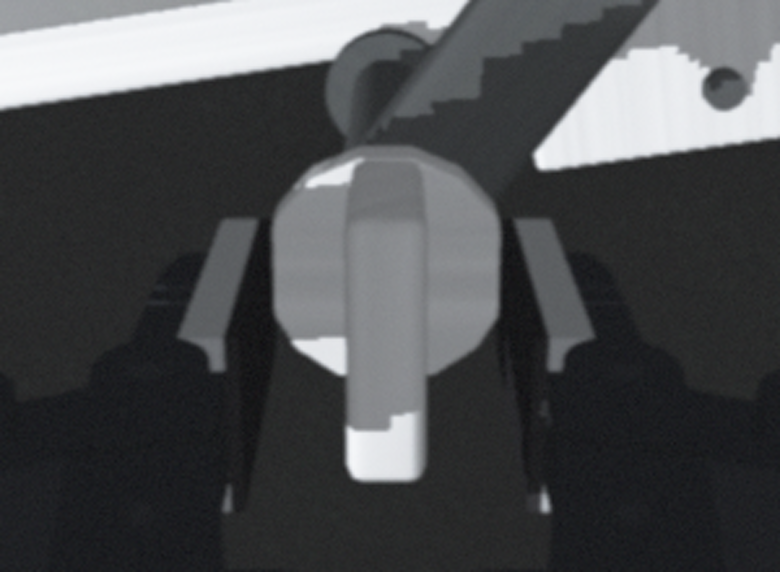

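The fingers closed on the 36 mm disc rim, so I was too low. I'll open a little, raise 8 mm and close on the bar.

Request:
servo_tool(
  targets="0 0 0 0 0 0 42;0 0 0 0 0 0 42;0 0 0 0 0 -6 42;0 0 0 -0.7 0 -5 42;0 0 0 0 0 0 5;0 0 0 0 0 0 5",
  newtons=30,
)

```text
time: 21.18
tool_pos: [0.5159, -0.2654, 0.1219]
tcp_rot: [-2.328, -2.108, -0.002]
wrist_force: [-0.5, 0.4, -0.9]
width: 0.219
```

```bash
python3 - <<'E'
from h import *
st(); print(tool(None,[.5155,-.265,.117]), bot.read_state()["torque"])
E
```

```text
t 21.18 pos [ 0.5159 -0.2654  0.1219] x [0.099 0.995 0.002] y [ 0.995 -0.099 -0.   ] z [-0.     0.002 -1.   ] F [-0.5  0.4 -0.9] w 18.7 q [-0.52  0.18  1.92  0.    1.04 -0.42]
[[ 0.3 -0.5  4.9]] [-0.01499633  0.00012956 -0.01082705]
```

Request:
servo_tool(
  targets="0 0 0 0 0 0 5;0 0 0 0 0 0 5",
)

```text
time: 21.35
tool_pos: [0.5158, -0.2655, 0.1225]
tcp_rot: [-2.328, -2.108, -0.001]
wrist_force: [1.6, -0.3, -2.9]
width: 0.105
```

```bash
python3 - <<'E'
from h import *
st(); print(tool(None,[.5155,-.265,.117]), bot.read_state()["torque"])
E
```

```text
t 21.35 pos [ 0.5158 -0.2655  0.1225] x [0.099 0.995 0.001] y [ 0.995 -0.099 -0.   ] z [-0.     0.001 -1.   ] F [ 1.6 -0.3 -2.9] w 8.9 q [-0.52  0.18  1.92  0.    1.05 -0.42]
[[ 0.5 -0.3  5.5]] [ 0.05683343 -0.30203947  0.07428028]
```

Gripped on the bar at about 9 mm. Now turning CCW.

Request:
servo_tool(
  targets="0 0 -0.1 0 0 0 5;0 0 -0.1 0 0 0 5;0 0 -0.1 0 0 0 5;0 0 -0.1 0 0 0 5",
)

```text
time: 21.68
tool_pos: [0.5169, -0.2655, 0.1226]
tcp_rot: [1.845, 2.541, 0.004]
wrist_force: [1.1, 0.9, 0.9]
width: 0.105
```

```bash
python3 - <<'E'
from h import *
st(); print(tool(None,[.5158,-.2653,.121]), bot.read_state()["torque"])
E
```

```text
t 21.68 pos [ 0.5169 -0.2655  0.1226] x [-0.31   0.951  0.001] y [0.951 0.31  0.003] z [ 0.003  0.002 -1.   ] F [1.1 0.9 0.9] w 8.9 q [-0.52  0.18  1.92  0.    1.04 -0.84]
[[ 0.5 -1.   1.5]] [ 0.10349971 -0.08152172 -0.11445114]
```

Request:
servo_tool(
  targets="0 0 -0.1 0.2 -0.5 0 5;0 0 -0.1 0 0 0 5;0 0 -0.1 0 0 0 5;0 0 -0.1 0 0 0 5",
)

```text
time: 22.02
tool_pos: [0.5179, -0.2648, 0.1225]
tcp_rot: [1.274, 2.867, 0.007]
wrist_force: [0.5, 0.8, 0.9]
width: 0.106
```

```bash
python3 - <<'E'
from h import *
st(); print(tool(None,[.5158,-.2653,.121]), bot.read_state()["torque"])
t=cam("top");crop(t,395,260,70,75,8,"pics/t15.png")
o,g=spotring(t,(398,447,283,328));print([(c,s,plane(t,[c],.024)[0].round(4)) for c,s in o.get("spot",[])])
E
```

```text
t 22.02 pos [ 0.5179 -0.2648  0.1225] x [-0.67   0.742 -0.002] y [0.742 0.67  0.006] z [ 0.006  0.003 -1.   ] F [0.5 0.8 0.9] w 9.0 q [-0.52  0.18  1.92  0.01  1.04 -1.26]
[[ 1.  -1.8  1.5]] [ 0.1121379  -0.05176548 -0.06753972]
[(array([445.77, 290.15]), array([ 2.  , 19.  , 97.25]), array([ 0.4792, -0.2407,  0.024 ])), (array([398.23, 317.42]), array([  2.75,  29.75, 121.  ]), array([ 0.4206, -0.135 ,  0.024 ])), (array([424.74, 314.09]), array([ 5.25,  4.5 , 74.75]), array([ 0.4275, -0.1928,  0.024 ])), (array([442.37, 327.14]), array([ 8.5 ,  0.75, 24.25]), array([ 0.3993, -0.2301,  0.024 ]))]
```

View pics/t15.png

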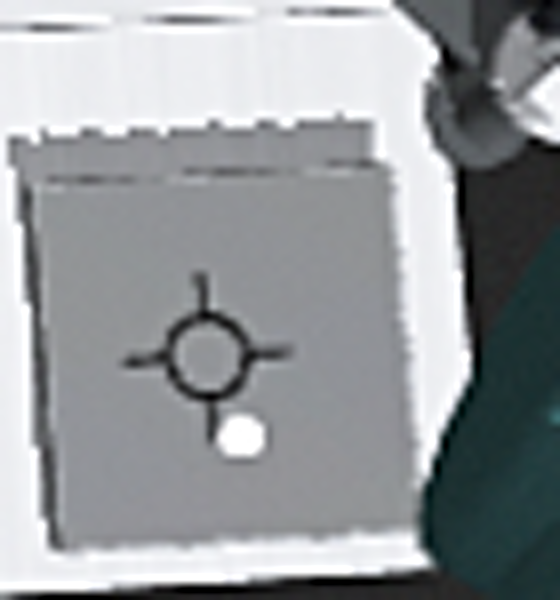

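```bash
python3 - <<'E'
from h import *
t=cam("top")
rg=plane(t,[(421-.44,304.375-.44)],.024)[0];sp=plane(t,[(424.74,314.09)],.024)[0];A=np.array([.5895,-.181])
th=lambda u:np.arctan2(u[1],u[0])%(2*np.pi)
v=sp[:2]-A;w=rg[:2]-A;print(rg,sp,(th(v)-th(w))/.12,(np.linalg.norm(w)-np.linalg.norm(v))/.018)
E
```

```text
[ 0.44946729 -0.18442284  0.024     ] [ 0.42748259 -0.19278025  0.024     ] 0.40119792122430553 -1.2428098185926157
```

Request:
servo_tool(
  targets="0 0 -0.1 0.5 -0.7 0 5;0 0 -0.1 0.3 -0.5 0 5;0 0 -0.1 0 0 0 5;0 0 -0.09 0 0 0 5",
)

```text
time: 22.45
tool_pos: [0.5185, -0.264, 0.1225]
tcp_rot: [0.7, 3.054, 0.01]
wrist_force: [1.2, 1.5, 0.4]
width: 0.105
```

```bash
python3 - <<'E'
from h import *
st(); print(tool(None,[.5158,-.2653,.121]), bot.read_state()["torque"])
t=cam("top");crop(t,395,260,70,75,8,"pics/t16.png")
o,g=spotring(t,(402,440,290,325))
for c,s in o.get("spot",[]):
  sp=plane(t,[c],.024)[0];rg=[.4495,-.1844];A=np.array([.5895,-.181])
  th=lambda u:np.arctan2(u[1],u[0])%(2*np.pi)
  v=sp[:2]-A;w=rg[:2]-A;print(c,s,sp,(th(v)-th(w))/.12,(np.linalg.norm(w)-np.linalg.norm(v))/.018)
E
```

```text
t 22.45 pos [ 0.5185 -0.264   0.1225] x [-0.9    0.436 -0.007] y [0.436 0.9   0.008] z [ 0.01   0.004 -1.   ] F [1.2 1.5 0.4] w 8.9 q [-0.52  0.18  1.92  0.01  1.04 -1.64]
[[ 1.8 -2.4  1.5]] [ 0.16806059  0.16711046 -0.0336007 ]
[421.14 314.26] [ 4.75  4.75 66.25] [ 0.42715695 -0.18493373  0.024     ] -0.0004560248739589786 -1.241634608131014
```

View pics/t16.png

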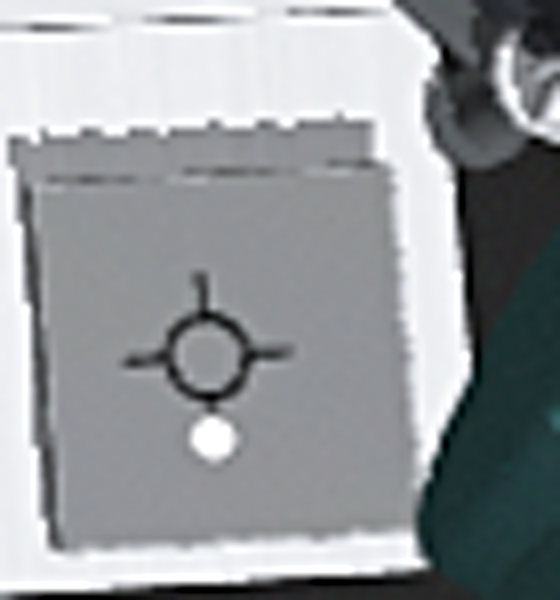

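Azimuth is aligned: the spot sits on the mark's radial line. I'll release, rise and go over the lift screw, rotating back.

Request:
servo_tool(
  targets="0 0 0 0 0 0 40;0 0 0 0 0 0 40;0 0 0 0 0 0 40;0 0 0 0 0 -10 40;0 0 0 0 0 -20 40;0 0 0 0 0 -20 40;0 0 0 0 0 -20 40;0 0 0 0 0 0 40",
)

```text
time: 23.17
tool_pos: [0.516, -0.264, 0.1948]
tcp_rot: [0.726, 3.053, 0.011]
wrist_force: [0.6, -0.1, 0.8]
width: 0.472
```

Request:
servo_tool(
  targets="0 0 0 -7 26 0 40;0 0 0 -7 27 0 40;0 0 0 -7 27 0 40;0 0 0 -7 26 0 40;0 0 0.124 0 0 0 40;0 0 0.124 0 0 0 40;0 0 0.124 0 0 0 40;0 0 0.124 0 0 0 40",
)

```text
time: 23.83
tool_pos: [0.5933, -0.1797, 0.1984]
tcp_rot: [1.479, 2.762, 0.011]
wrist_force: [-0.5, -0.0, 0.3]
width: 0.468
```

Request:
servo_tool(
  targets="0 0 0.124 0 0 0 40;0 0 0.124 0 0 0 40;0 0 0.124 0 0 0 40;0 0 0.124 0 0 0 40;0 0 0.124 0 0 0 40;0 0 0.124 0 0 0 40;0 0 0.124 0 0 0 40;0 0 0.124 0 0 0 40",
)

```text
time: 24.5
tool_pos: [0.5917, -0.1788, 0.1953]
tcp_rot: [2.629, 1.718, 0.012]
wrist_force: [0.0, 0.3, -0.6]
width: 0.469
```

Request:
servo_tool(
  targets="0 0 0.124 0 0 0 40;0 0 0.124 0 0 0 40;0 0 0.124 0 0 0 40;0 0 0.124 0 0 0 40;0 0 0.124 0 0 0 40;0 0 0 0 0 0 40;0 0 0 0 0 0 40",
)

```text
time: 25.08
tool_pos: [0.59, -0.1788, 0.1927]
tcp_rot: [-3.029, -0.822, -0.007]
wrist_force: [0.1, 0.3, -0.7]
width: 0.472
```

```bash
python3 - <<'E'
from h import *
st(); print(tool(None,[.5895,-.181,.13]))
d=cam("wrist");cv2.imwrite("pics/w17.png",d["im"])
import pickle;pickle.dump(d,open("w17.pkl","wb"))
E
```

```text
t 25.08 pos [ 0.59   -0.1788  0.1927] x [0.863 0.506 0.005] y [ 0.506 -0.863 -0.001] z [ 0.004  0.004 -1.   ] F [ 0.1  0.3 -0.7] w 40.3 q [-0.34  0.18  1.78  0.    1.18  0.7 ]
[[-1.8  1.7 62.7]]
```

View pics/w17.png

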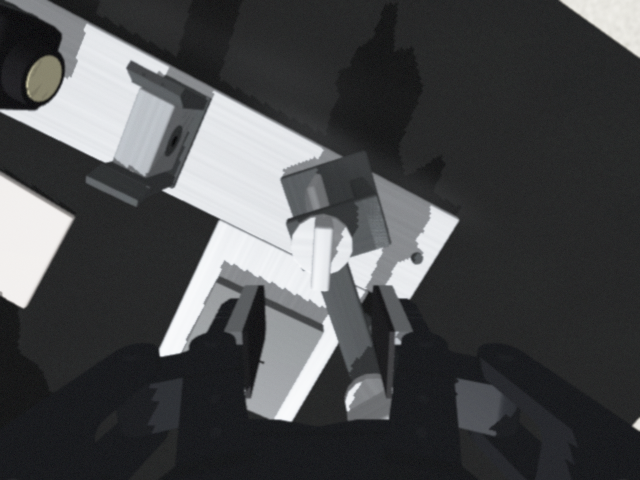

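```bash
python3 - <<'E'
from h import *
import pickle
d=pickle.load(open("w17.pkl","rb"));crop(d,280,195,85,110,5,"pics/w17c.png")
E
```

```text
(no output)
```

View pics/w17c.png

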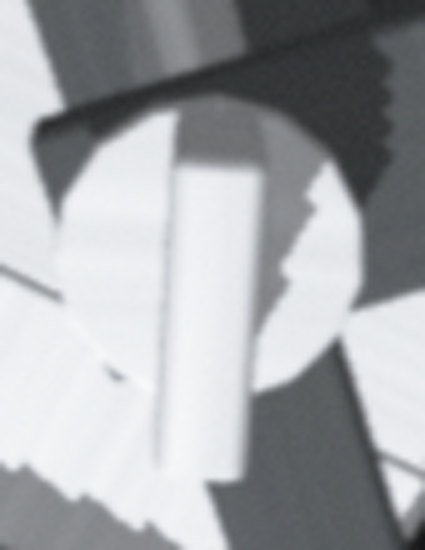

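```bash
python3 - <<'E'
from h import *
import pickle
d=pickle.load(open("w17.pkl","rb"));a=pickle.load(open("w1.pkl","rb"));e=pickle.load(open("w12.pkl","rb"))
s=np.array([(178,163),(263,166),(243,480),(160,475)])/5+[280,195]-.4
for z in (.126,.130,.134):
  P=plane(d,s,z);print(z,P.mean(0).round(4),np.linalg.norm((P[0]+P[1]-P[2]-P[3])/2).round(4),np.arctan2(*((P[0]+P[1]-P[2]-P[3])[[1,0]])))
print(tri(a,(333.2,52.1),d,s.mean(0)))
l=np.array([(142,412),(467,115),(534,202),(203,486)])/5+[395,30]-.4
print(tri(e,l.mean(0),d,s.mean(0)))
st()
E
```

```text
0.126 [ 0.5868 -0.1831  0.126 ] 0.0358 0.475705776459205
0.13 [ 0.588  -0.1824  0.13  ] 0.0351 0.4757057764592053
0.134 [ 0.5892 -0.1817  0.134 ] 0.0344 0.47570577645920564
(array([ 0.58888824, -0.18154988,  0.13222475]), np.float64(0.0005520343218654519))
(array([ 0.58952617, -0.18121296,  0.13435674]), np.float64(0.000452201366173601))
t 25.13 pos [ 0.5899 -0.1788  0.1927] x [0.863 0.506 0.005] y [ 0.506 -0.863 -0.001] z [ 0.004  0.004 -1.   ] F [-0.9 -0.5 -0.2] w 39.8 q [-0.34  0.18  1.78  0.01  1.18  0.7 ]
```

Lift bar top is about 0.132 m, centre (0.5887, −0.1818), yaw 0.476. I'll descend onto the bar.

Request:
servo_tool(
  targets="0 -0.004 0.054 -2.5 2 8 40;0 0 0 0 0 10 40;0 0 0 0 0 10 40;0 0 0 0 0 8 40",
)

```text
time: 25.47
tool_pos: [0.5906, -0.1823, 0.1572]
tcp_rot: [3.049, 0.752, 0.008]
wrist_force: [-0.0, 0.3, -0.2]
width: 0.466
```

```bash
python3 - <<'E'
from h import *
st(); print(tool(None,[.5887,-.1818,.119]))
E
```

```text
t 25.47 pos [ 0.5906 -0.1823  0.1572] x [0.885 0.465 0.004] y [ 0.465 -0.885  0.002] z [ 0.005  0.    -1.   ] F [-0.   0.3 -0.2] w 39.8 q [-0.34  0.21  1.81  0.    1.12  0.75]
[[-1.6 -1.4 38.2]]
```

Request:
servo_tool(
  targets="0 -0.004 0.006 -1.7 -1.4 9 40;0 0 0 0 0 9 40;0 0 0 0 0 8 40;0 0 0 0 0 6 40",
)

```text
time: 25.8
tool_pos: [0.5868, -0.181, 0.1196]
tcp_rot: [-3.051, -0.748, 0.004]
wrist_force: [-0.1, 1.1, 0.6]
width: 0.469
```

```bash
python3 - <<'E'
from h import *
st(); print(tool(None,[.5887,-.1818,.119]))
d=cam("wrist");crop(d,170,200,300,220,2.6,"pics/w18.png")
E
```

```text
t 25.8 pos [ 0.5868 -0.181   0.1196] x [ 0.887  0.463 -0.002] y [ 0.463 -0.887 -0.001] z [-0.002 -0.001 -1.   ] F [-0.1  1.1  0.6] w 40.0 q [-0.34  0.24  1.85 -0.    1.05  0.75]
[[1.4 1.6 0.6]]
```

View pics/w18.png

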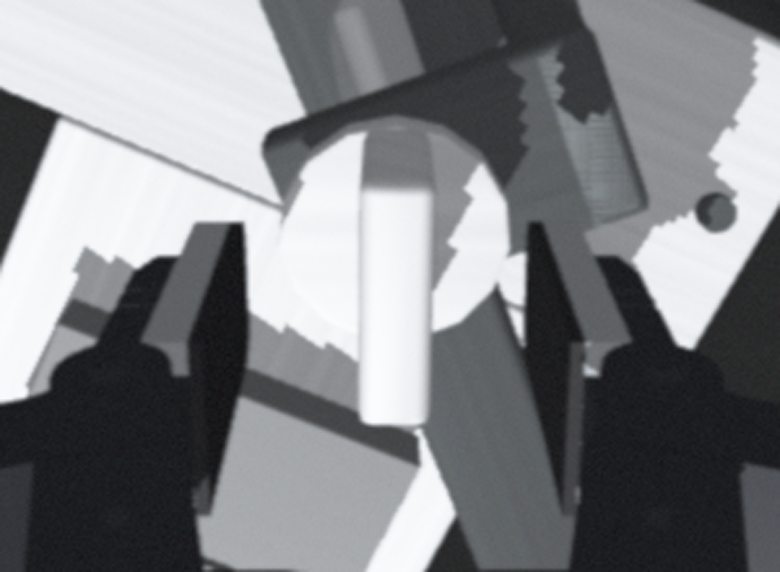

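Request:
servo_tool(
  targets="0 0.002 0 1 1.3 0 5;0 0 0 0 0 0 5;0 0 0 0 0 0 5;0 0 0 0 0 0 5",
  newtons=30,
)

```text
time: 26.18
tool_pos: [0.5874, -0.182, 0.117]
tcp_rot: [-3.05, -0.749, 0.005]
wrist_force: [-0.1, 1.3, -2.6]
width: 0.107
```

```bash
python3 - <<'E'
from h import *
st(); print(tool(None,[.5887,-.1818,.119]))
E
```

```text
t 26.18 pos [ 0.5874 -0.182   0.117 ] x [ 0.886  0.463 -0.003] y [ 0.463 -0.886 -0.002] z [-0.004  0.001 -1.   ] F [-0.1  1.3 -2.6] w 9.1 q [-0.34  0.25  1.84 -0.    1.05  0.75]
[[ 1.3  0.4 -2. ]]
```

Gripped the bar at 9.1 mm. Turning clockwise (+wz).

Request:
servo_tool(
  targets="0 0 0.1 0.4 0 0 5;0 0 0.1 0 0 0 5;0 0 0.1 0 0 0 5;0 0 0.1 0 0 0 5",
)

```text
time: 26.52
tool_pos: [0.5872, -0.181, 0.117]
tcp_rot: [-3.137, -0.104, 0.007]
wrist_force: [-0.1, 0.2, -2.7]
width: 0.108
```

```bash
cat >> h.py <<'E'
def spot():
    t=cam("top");o,g=spotring(t,(402,440,292,325))
    for c,s in o.get("spot",[]):
        sp=plane(t,[c],.024)[0];rg=np.array([.4495,-.1844]);A=np.array([.5890,-.1813])
        th=lambda u:np.arctan2(u[1],u[0])%(2*np.pi)
        v=sp[:2]-A;w=rg-A;print(c,s,sp.round(4),"side",((th(v)-th(w))/.12).round(3),"lift",((np.linalg.norm(w)-np.linalg.norm(v))/.018).round(3))
    return t
E
python3 - <<'E'
from h import *
st(); print(tool(None,[.5885,-.1818,.118]), bot.read_state()["torque"])
spot()
E
```

```text
t 26.52 pos [ 0.5872 -0.181   0.117 ] x [ 0.998  0.066 -0.004] y [ 0.066 -0.998 -0.003] z [-0.005  0.002 -1.   ] F [-0.1  0.2 -2.7] w 9.2 q [-0.34  0.25  1.84  0.    1.05  1.16]
[[ 1.3  0.9 -1. ]] [ 0.07893299 -0.1190923   0.03016915]
```

```bash
python3 - <<'E'
from h import *
t=cam("top");crop(t,380,240,110,110,5,"pics/t19.png")
w=cam("wrist");cv2.imwrite("pics/w19.png",w["im"])
E
```

```text
(no output)
```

View pics/t19.png

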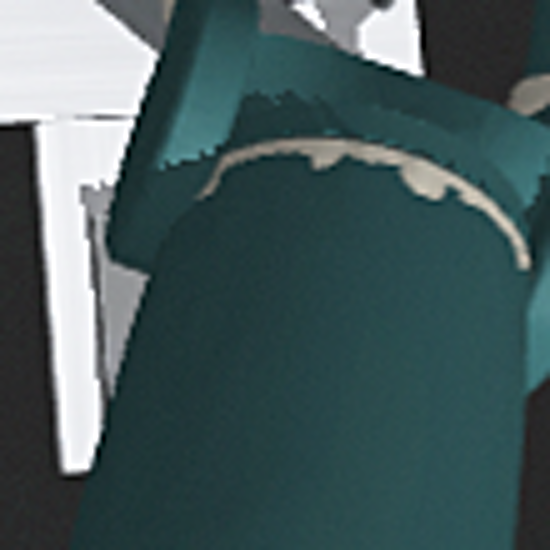

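View pics/w19.png

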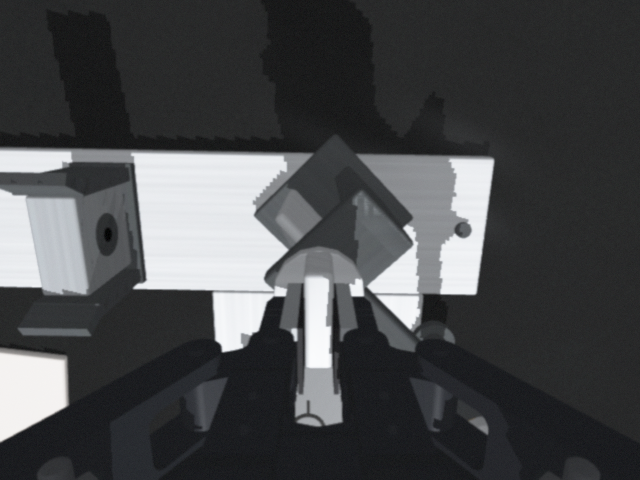

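Request:
servo_tool(
  targets="0 0 0.1 0.6 0.5 0 5;0 0 0.1 0.3 0 0 5;0 0 0.1 0 0 0 5;0 0 0.1 0 0 0 5",
)

```text
time: 27.0
tool_pos: [0.5874, -0.1801, 0.1171]
tcp_rot: [-3.096, 0.513, 0.011]
wrist_force: [0.5, 0.2, -3.0]
width: 0.105
```

```bash
python3 - <<'E'
from h import *
st(); print(tool(None,[.5885,-.1818,.118]), bot.read_state()["torque"])
s=cam("scene");crop(s,120,230,200,160,4,"pics/s20.png")
E
```

```text
t 27.0 pos [ 0.5874 -0.1801  0.1171] x [ 0.947 -0.322 -0.007] y [-0.323 -0.947 -0.003] z [-0.006  0.005 -1.   ] F [ 0.5  0.2 -3. ] w 9.0 q [-0.34  0.25  1.84  0.    1.06  1.56]
[[ 1.6  1.2 -0.9]] [ 0.11006758 -0.19628123  0.03284163]
```

View pics/s20.png

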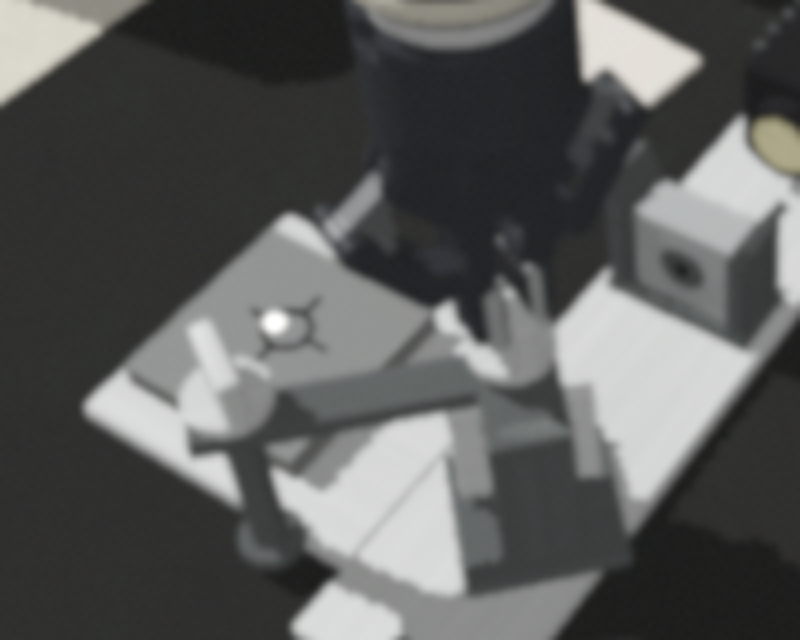

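Request:
servo_tool(
  targets="0 0 0.1 0.6 0.5 0 5;0 0 0.1 0.3 0.3 0 5;0 0 0.1 0 0 0 5;0 0 0.11 0 0 0 5",
)

```text
time: 27.38
tool_pos: [0.5879, -0.1793, 0.117]
tcp_rot: [-2.924, 1.134, 0.014]
wrist_force: [0.6, 0.2, -3.6]
width: 0.105
```

```bash
python3 - <<'E'
from h import *
st(); print(tool(None,[.5885,-.1818,.118]), bot.read_state()["torque"])
s=cam("scene");crop(s,150,280,75,60,8,"pics/s21.png")
g=cv2.cvtColor(s["im"][285:335,160:210],cv2.COLOR_BGR2GRAY);m=(g>225).astype(np.uint8)
M=cv2.moments(m,True);c=(M["m10"]/M["m00"]+160,M["m01"]/M["m00"]+285);print(c,M["m00"],plane(s,[c],.024))
print("ring px",proj(s,[.4495,-.1844,.024]))
E
```

```text
t 27.38 pos [ 0.5879 -0.1793  0.117 ] x [ 0.739 -0.674 -0.01 ] y [-0.674 -0.739 -0.002] z [-0.006  0.008 -1.   ] F [ 0.6  0.2 -3.6] w 9.0 q [-0.34  0.25  1.84  0.01  1.06  1.97]
[[ 2.2  1.4 -1. ]] [ 0.09277484 -0.33445377  0.13599179]
(191.0, 311.7894736842105) 19.0 [[ 0.44749917 -0.18242049  0.024     ]]
ring px [[191.01809539 312.96754419]]
```

View pics/s21.png

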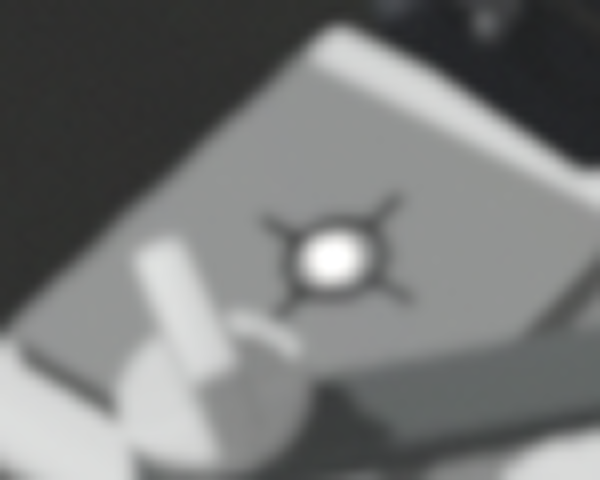

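The spot is inside the ring in the scene view, at (191,312). I'll release, rise and move clear to check from above.

Request:
servo_tool(
  targets="0 0 0 0 0 0 40;0 0 0 0 0 0 40;0 0 0 0 0 0 40;0 0 0 0 0 -10 40;0 0 0 0 0 -20 40;0 0 0 0 0 -20 40;0 0 0 0 0 -20 40;0 0 0 0 0 -20 40",
)

```text
time: 28.1
tool_pos: [0.5857, -0.1795, 0.2093]
tcp_rot: [-2.936, 1.104, 0.026]
wrist_force: [-0.1, -0.4, -0.2]
width: 0.462
```

Request:
servo_tool(
  targets="0 0 0 22 25 -5 60;0 0 0 22 25 -5 60;0 0 0 22 25 0 60;0 0 0 22 25 0 60;0 0 0 10 10 0 60;0 0 0 0 0 0 60;0 0 0 0 0 0 60",
)

```text
time: 28.68
tool_pos: [0.594, -0.3339, 0.2375]
tcp_rot: [-2.947, 1.081, -0.011]
wrist_force: [-0.1, 0.6, -0.5]
width: 0.704
```

```bash
python3 - <<'E'
from h import *
st()
t=cam("top");cv2.imwrite("pics/t22f.png",t["im"]);crop(t,395,260,70,75,8,"pics/t22.png")
E
```

```text
t 28.68 pos [ 0.594  -0.3339  0.2375] x [ 0.763 -0.647  0.005] y [-0.647 -0.763 -0.005] z [ 0.007  0.    -1.   ] F [-0.1  0.6 -0.5] w 60.1 q [-0.55  0.27  1.59  0.    1.28  1.72]
```

View pics/t22f.png

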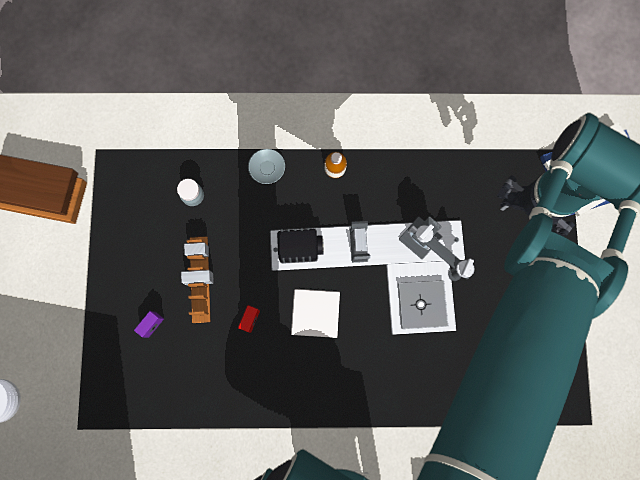

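View pics/t22.png

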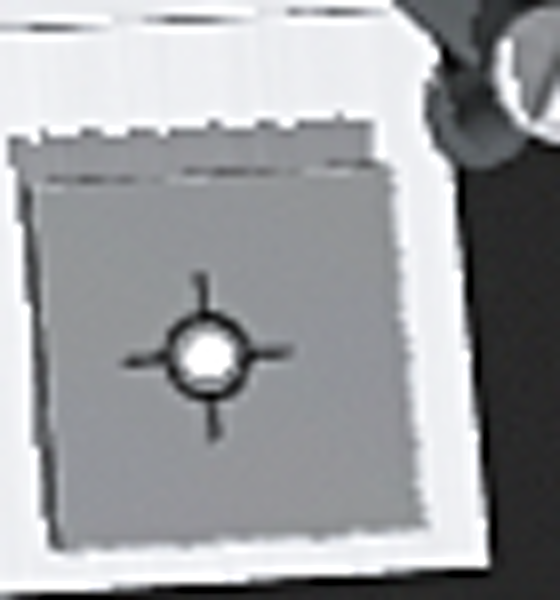

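```bash
python3 - <<'E'
from h import *
t=cam("top");crop(t,335,210,50,60,9,"pics/t23.png")
s=cam("scene");crop(s,230,200,120,110,5,"pics/s23.png")
E
```

```text
(no output)
```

View pics/t23.png

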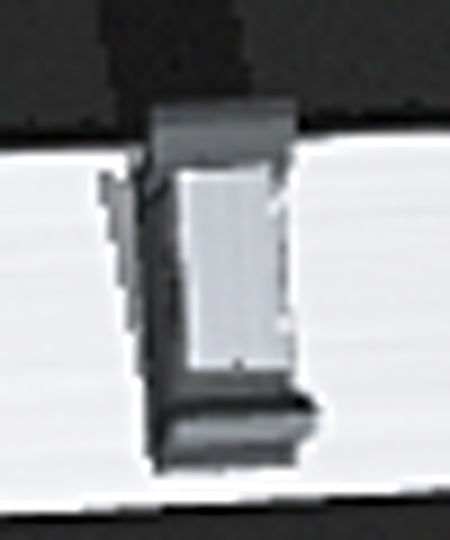

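View pics/s23.png

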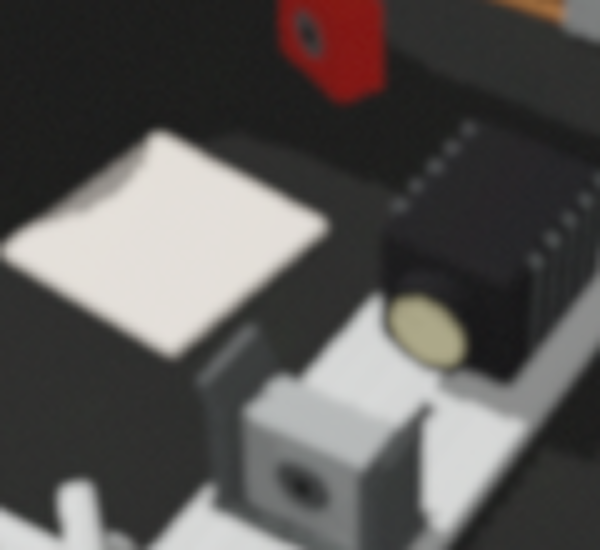

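```bash
python3 - <<'E'
from h import *
t=cam("top");import pickle
c=np.array([(178,172),(272,170),(292,366),(190,372)])/9+[335,210]-.45
P=plane(t,c,.066);print((P*1000).round(1),P.mean(0))
c=np.array([(152,103),(298,100),(298,135),(155,140)])/9+[335,210]-.45
print((plane(t,c,.078)*1000).round(1))
d=pickle.load(open("w11.pkl","rb"));
c=[(298,87),(338,88),(336,172),(297,172)]
P=plane(d,c,.066);print((P*1000).round(1),P.mean(0))
E
```

```text
[[608.  -39.7  66. ]
 [608.5 -62.2  66. ]
 [561.1 -66.1  66. ]
 [559.7 -41.9  66. ]] [ 0.58435465 -0.05246739  0.066     ]
[[622.3 -33.   78. ]
 [623.  -67.6  78. ]
 [614.5 -67.4  78. ]
 [613.4 -33.5  78. ]]
[[608.7 -39.5  66. ]
 [609.5 -63.6  66. ]
 [559.2 -65.9  66. ]
 [557.8 -41.2  66. ]] [ 0.58381467 -0.05252533  0.066     ]
```

```bash
python3 -c "
from workcell import finish_job
print(finish_job())"
```

```text
the job is handed in; nothing more can be done
None
```

I fitted the 52 mm block in the cradle and turned the mirror screws so the spot lies inside the ring. The job was handed in at about 29 s.

- **Block:** It was the one in the bay nearest the robot (measured 52.4 mm, against 44.3 and 60.4 mm for the others). I took it by its ends, set it on the tile and re-gripped it by its broad faces. I then lowered it into the cradle until it touched the floor at about 10 N.
- **Screws:** I turned the side screw about +1.25 rad and the lift screw about −1.24 rad, each by its bar.

**Last checks:**
- **In the cradle:** The block's centre is within about 1 mm of the cradle's centre along the beam, so it does not stick out of either end. The cheeks stand above it.
- **On the screen:** Seen from above, the spot is centred in the ring to within about 0.5 mm.
- **Around it:** The other blocks, the dish, the bottle and the jar look unmoved. The arm is clear of everything.

**What went wrong or disagreed:**
- My first close at the side screw caught the disc rim instead of the bar. I opened, raised the gripper and re-gripped the bar.
- My estimates of the screw-bar tops varied between about 0.118 and 0.140 m across views. I used about 0.130 m.
- Both block placements touched down about 2 mm lower than I had worked out.

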